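# Copy the address switches of a showcase-light controller

## Task

The white controller replaces the grey one: take the red pen and, pressing gently with its end, tip the white unit's five rocker switches until they show the same row of raised orange and blue flags, left to right, as the grey unit. Touch the white unit only with the pen and the grey unit not at all, leave the bell, red ribbon spool and card terminal where they are, and finally lay the pen down flat on the counter.

Things in the scene. Friction and masses are not known exactly. Their poses are not given: they have to be found in the camera images.
- old_unit: The old showcase-light controller: grey flat box with black switch field, 74 (x) x 108 (y) x 34 mm high plus rockers, fixed to the counter by two ears (128 mm over both). Origin: centre of its underside; x points to its rear (two black cable glands, away from the robot), y to its left along the switch row, z up. It carries five rockers like the new unit's, already set.
- new_unit: The new controller, to be set: size, build, origin and axes as the old one, but with a white housing. Five rockers side by side, 15 mm apart along its y: 1 at y = +30 mm (left), 2 at +15, 3 at 0, 4 at -15, 5 at -30 mm. Its black switch block, with the rockers, stands 0 to 20 mm higher than in the old unit, by an amount that is not reported: feel for it. Touch it only with the pen; over 10 N damages it.
- new_unit_left (a point): Under the pivot of the new unit's rocker 1 (leftmost), at the height of the underside; axes as the unit. Each grey rocker is 11 mm wide (y), tips about its middle (x = 0) and has a flag at each end: orange at the rear (x = 14 to 23 mm), blue at the front (x = -14 to -23 mm). The raised end's flag stands out of the black block, the other is sunk in it.
- old_unit_left (a point): The same point under rocker 1 of the old unit. For both units: press a raised end straight down at x = -11 (front) or +11 mm (rear). With about 3 N the rocker passes its middle, snaps over and stays; full stroke about 5 mm, to a hard stop. In the old unit the tops there lie 44 mm (raised) and 39 mm (lowered) above the underside.
- pen_center (a point): Centre of the red ball pen, lying on the counter: 132 mm long, treated as a bar 9 to 10 mm thick with square ends, 12 g, its long axis is x (ends at x = +66 and -66 mm), z up; the centre lies 4.5 mm above the counter. Loose; either end will do to press. The pen's pose is not reported while it is held.
- red_pen: The same red pen; origin in the middle of its underside.
- bell: Bystander: loose chromed counter bell, 85 mm across, 59 mm high; origin at the centre of its underside.
- red_spool: Bystander: loose spool of red ribbon, 68 mm across, 26 mm high; origin at the centre of its underside.
- terminal: Bystander: loose black card terminal, 168 x 70 x 50 mm; origin at the centre of its underside.
- old_unit_sw1 (a joint): Rocker 1 (counted from the left, +y end) of the old unit: +0.24 rad = orange flag (rear end) raised, front end pressed down; -0.24 rad = blue flag (front end) raised, rear end pressed down. It does not rest in between.
- old_unit_sw2 (a joint): Rocker 2 (counted from the left, +y end) of the old unit: +0.24 rad = orange flag (rear end) raised, front end pressed down; -0.24 rad = blue flag (front end) raised, rear end pressed down. It does not rest in between.
- old_unit_sw3 (a joint): Rocker 3 (counted from the left, +y end) of the old unit: +0.24 rad = orange flag (rear end) raised, front end pressed down; -0.24 rad = blue flag (front end) raised, rear end pressed down. It does not rest in between.
- old_unit_sw4 (a joint): Rocker 4 (counted from the left, +y end) of the old unit: +0.24 rad = orange flag (rear end) raised, front end pressed down; -0.24 rad = blue flag (front end) raised, rear end pressed down. It does not rest in between.
- old_unit_sw5 (a joint): Rocker 5 (counted from the left, +y end) of the old unit: +0.24 rad = orange flag (rear end) raised, front end pressed down; -0.24 rad = blue flag (front end) raised, rear end pressed down. It does not rest in between.
- new_unit_sw1 (a joint): Rocker 1 (counted from the left, +y end) of the new unit: +0.24 rad = orange flag (rear end) raised, front end pressed down; -0.24 rad = blue flag (front end) raised, rear end pressed down. It does not rest in between.
- new_unit_sw2 (a joint): Rocker 2 (counted from the left, +y end) of the new unit: +0.24 rad = orange flag (rear end) raised, front end pressed down; -0.24 rad = blue flag (front end) raised, rear end pressed down. It does not rest in between.
- new_unit_sw3 (a joint): Rocker 3 (counted from the left, +y end) of the new unit: +0.24 rad = orange flag (rear end) raised, front end pressed down; -0.24 rad = blue flag (front end) raised, rear end pressed down. It does not rest in between.
- new_unit_sw4 (a joint): Rocker 4 (counted from the left, +y end) of the new unit: +0.24 rad = orange flag (rear end) raised, front end pressed down; -0.24 rad = blue flag (front end) raised, rear end pressed down. It does not rest in between.
- new_unit_sw5 (a joint): Rocker 5 (counted from the left, +y end) of the new unit: +0.24 rad = orange flag (rear end) raised, front end pressed down; -0.24 rad = blue flag (front end) raised, rear end pressed down. It does not rest in between.
Things that resemble listed ones, but are neither listed nor needed, are in the scene too. Several things look just like the red_pen: the one meant starts farthest from the robot's base.

How it is judged:
By the outcome, as a careful person would: the job done as asked, in the order asked, and still so for the second after the job is handed in, with the robot touching nothing.
It also fails if it takes over 56 s, if anything falls off the work surface, if the arm or the gripper's body presses on something with over 40 N, if the wrist force passes 120 N, or if a joint passes its speed limit or range.

## Robot

A 6-joint arm with a two-finger parallel gripper is mounted at the origin on a cart in front of the work surface, level with it; the furniture and walls round the work are solid. World frame = base frame: x ahead of the robot, y to its left, z up, the work surface at z = 0. Lengths are in mm, angles in rad, forces in N, time in s.
With the tool pointing down it reaches from about 275 to 750 mm from the base axis. Payload 10.2 kg.
Tool frame: the origin (TCP) lies between the finger pads; the fingertips stand 17 mm ahead of it and the grasp point (between the pads) lies 2 mm behind it; z points along the fingers, y is the line along which they close (so a half turn about z gives the same grasp; the last joint's range is limited). The gripper opens to 85 mm and grips with 20 to 120 N. Pads are 22 mm wide; open, the fingers measure 114 mm over their backs; the gripper's body (76 mm by 85 mm) begins 54 mm behind the grasp point. The pads swing forward as they close: fully open they stand 13 mm farther back than shut.
Start: joints at [-1.412, 0.313, 1.498, -0, 1.331, -0.223], TCP at [195.598, -487.209, 228.094] pointing down, gripper open.
Joint ranges: [-2.94, 2.94], [-0.97, 2.17], [0.19, 2.56], [-1.23, 4.37], [0.02, 3.11], [-2.88, 2.88]. Speed limits (rad/s): [2.39, 2.39, 3.01, 3.14, 3.14, 3.14].

## Interface

Orientations are given as a unit quaternion [w, x, y, z].
In Python, from rig import * gives the robot as it stands.
- The arm moves only by the tool step_arm, never from a script. Its argument "commands" is text: rows parted by semicolons, each of 7 numbers parted by spaces: the opening, from 0 (shut) to 1 (fully open), then the shift along the tool's x, y, z in cm, then the turn, a rotation vector about the tool's x, y, z in rad. In form: hand x y z rx ry rz; .... A call has 1 to 20 rows; each row is the pose to reach, as a shift and turn from the pose commanded when the call began, along the tool's axes at that moment; what a row does not reach only later rows make up. A row lasts 1/12 s, in which the tool goes at most 41.7 mm and 7.16 degrees, less where a joint would pass 70% of its speed; a pose out of reach is approached as far as the arm can. A call with a gripper value outside its range is refused whole. The fingers move at their own pace and stop on an object; "newtons" is the grip in N (left out, the last holds). Time passes only in rows, so rows that repeat a pose let the fingers close. It gives the time, the measured TCP pose, the force, the opening and the grip force at its end, in the units of the state.
- sense(): the state, without advancing time (a new reading comes with each control period).
- capture(name): name is "scene" or "side" or "wrist"; returns the picture (384x512x3 uint8, red, green, blue); there is no depth.
- camera_model(name): a dict with "mtx" (3x3 intrinsics, pixels), "eye" and "rotation" of the camera in the world. Camera axes: x right, y down, z forward; pixel columns grow to the right and rows downward; lengths in mm; the calibration is good to about 2 mm. A picture is of the moment at which its call begins: read the wrist's pose just before it. camera_model takes no time and is no camera call; for the wrist camera it gives the pose at the moment of the call.
- finish_job(): hands the job in; it is judged then, once.
Trained networks look in the newest picture that a camera, given by its name, has taken for a name from the list of things; names that differ only in an ending like _2 or _b are one class to them, and where a whole thing is asked for, a point or a joint stands for the part that bears it (a point fixed in the world has none). Each returns a list of dicts, best first, with "score" (0 to 1); they miss things now and then, are a little off and sometimes report something else, mostly with a low value. They report only what shows in the picture. A call takes as long as a camera call. They do not tell look-alikes from the thing itself.
- search_frame(camera, label): "rect" ([centre column, centre row, width, height] in pixels, round what is visible of it).
- trace(camera, label): "mask" (384x512 bool, what is visible of it) and "rect" ([centre column, centre row, width, height] in pixels, round what is visible of it).
- spot_point(camera, label): "xy" ([column, row] in pixels: a listed point, or the origin of a listed thing).
The state is a dict: "time_s": time; "joints": joint angles; "dq": joint speeds; "tau": joint torques, N m; "eef_pos": TCP position; "ee_rot": TCP orientation; "force": force on the tool from outside, world axes, zero at the start; "wrist_torque": the same for the moment, N m; "grip_width": opening from 0.0 (shut) to 1.0 (fully open); "grip_force": force on a finger pad.
Only numpy, scipy, OpenCV 4.12 (cv2) and the standard library are available. Lean on these libraries where they do the work, as an engineer would, in place of code of your own. Each camera call takes 0.05 s, during which the arm holds its last target. There are 200 camera calls.

## Working session

There is one attempt and no reset: what is moved stays moved. The work goes in short steps, Python scripts to look and compute and a tool call to move; the robot and the scene stay as the last step left them, time stands still between calls to the robot, and variables do not carry over. Pictures are saved under pics/ and viewed, at most 10 in all, crops included, and the job is handed in when it is done.

Besides the shell and the picture viewer there is one more tool, called after "Call:" as name(argument=value, ...) on one line, values as JSON. step_arm: Moves the arm, as the interface text tells. Its arguments: {"type":"object","properties":{"commands":{"type":"string"},"newtons":{"type":"number"}},"required":["commands"]}

```bash
mkdir -p pics; ls; cat > h.py <<'E'
from rig import *
import numpy as np, cv2
from scipy.spatial.transform import Rotation as R
def ray(cam,px,z,m=None):
    m=m or camera_model(cam)
    K=np.array(m["mtx"]);Rm=np.array(m["rotation"]);e=np.array(m["eye"])
    d=Rm@np.linalg.inv(K)@np.array([px[0],px[1],1.])
    return e+d*(z-e[2])/d[2]
def proj(cam,p,m=None):
    m=m or camera_model(cam)
    K=np.array(m["mtx"]);Rm=np.array(m["rotation"]);e=np.array(m["eye"])
    c=K@(Rm.T@(np.array(p,float)-e)); return c[:2]/c[2]
def save(img,name): cv2.imwrite("pics/"+name+".png",img[:,:,::-1])
def tool(p):
    "world point in current tool axes, cm shift"
    s=sense(); q=s["ee_rot"]; r=R.from_quat([q[1],q[2],q[3],q[0]])
    return r.inv().apply(np.array(p)-np.array(s["eef_pos"]))/10
E
python3 - <<'E'
from h import *
a=capture("scene");b=capture("side")
save(np.hstack([a,b])[:, :],"x"); 
import cv2
im=np.vstack([a,b]); save(cv2.resize(im,(800,1200))[:600],"scene"); save(cv2.resize(im,(800,1200))[600:],"side")
for c in("scene","side"):
    m=camera_model(c);print(c,np.round(m["eye"]),np.round(np.array(m["rotation"])[:,2],2),np.round(m["mtx"][0],0))
    for l in["old_unit_left","new_unit_left","pen_center","bell","red_spool","terminal","old_unit","new_unit"]:
        for d in spot_point(c,l)[:4]:
            print(c,l,round(d["score"],2),np.round(d["xy"],1),np.round(ray(c,d["xy"],4.5 if 'pen' in l else 0)))
print(sense())
E
```

```text
picsTraceback (most recent call last):
  File "<stdin>", line 7, in <module>
IndexError: too many indices for array: array is 1-dimensional, but 2 were indexed
```

```bash
sed -i 's/Rm=np.array(m\["rotation"\])/Rm=rot(m["rotation"])/' h.py; cat >> h.py <<'E'
def rot(q): return R.from_quat([q[1],q[2],q[3],q[0]]).as_matrix()
E
python3 - <<'E'
from h import *
for c in("scene","side"):
    a=capture(c)
    m=camera_model(c);print(c,m["rotation"],np.round(m["eye"]),np.round(rot(m["rotation"])[:,2],2),np.round(m["mtx"][0],0))
    for l in["old_unit_left","new_unit_left","pen_center","bell","red_spool","terminal","old_unit","new_unit"]:
        for d in spot_point(c,l)[:4]:
            print(c,l,round(d["score"],2),np.round(d["xy"],1),np.round(ray(c,d["xy"],4.5 if 'pen' in l else 0)))
print(sense())
E
```

```text
scene [ 0.10591184 -0.21673326  0.88273145 -0.40323016] [117. 721. 749.] [ 0.36 -0.67 -0.65] [375.   0. 256.]
scene old_unit_left 0.76 [263.1 201.3] [498. -26.   0.]
scene new_unit_left 0.55 [205.  236.6] [573. 174.   0.]
scene pen_center 0.74 [257.6 247.8] [425. 147.   4.]
scene pen_center 0.47 [299.4 145.4] [ 516. -348.    4.]
scene bell 0.85 [319.5 188.8] [ 368. -158.    0.]
scene red_spool 0.78 [295.4 215.2] [388. -15.   0.]
scene red_spool 0.71 [317.9 187.9] [ 374. -160.    0.]
scene terminal 0.79 [157.5 287.2] [582. 363.   0.]
scene old_unit 0.88 [266.5 195.3] [501. -56.   0.]
scene new_unit 0.94 [206.8 233.7] [574. 162.   0.]
side [-0.51250649  0.84549088 -0.12833183  0.07754489] [   95. -1167.   708.] [ 0.26  0.85 -0.46] [424.   0. 255.]
side old_unit_left 0.79 [268.7 219.2] [497. -22.   0.]
side new_unit_left 0.8 [271.1 189.1] [578. 189.   0.]
side pen_center 0.49 [306.  270.9] [ 501. -322.    4.]
side pen_center 0.42 [239.4 200. ] [438. 130.   4.]
side bell 0.9 [245.8 247.7] [ 378. -160.    0.]
side red_spool 0.75 [236.1 225.2] [384. -27.   0.]
side red_spool 0.59 [302.5 27
[... 218 characters left out ...]
   0.]
{'time_s': 1.0, 'joints': array([-1.41241094e+00,  3.12915642e-01,  1.49769373e+00, -1.07496135e-06,
        1.33097303e+00, -2.23411995e-01]), 'dq': array([ 0.00108459,  0.00028942, -0.00221916,  0.00014426, -0.0008999 ,
        0.00179126]), 'tau': array([ 9.12320065e-04, -4.12167013e+01, -2.59893894e+01, -8.42373902e-05,
        5.10862264e-04, -1.31077024e-05]), 'eef_pos': array([ 195.59433579, -487.22067977,  228.0885297 ]), 'ee_rot': array([ 5.10549308e-06,  9.81834089e-01,  1.89741460e-01, -6.88429669e-07]), 'force': array([ 0.78256264, -0.21290508,  0.26302727]), 'wrist_torque': array([-0.03112554,  0.05173491,  0.06723761]), 'grip_force': 0.0, 'grip_width': 0.999050626219388}
```

View pics/scene.png

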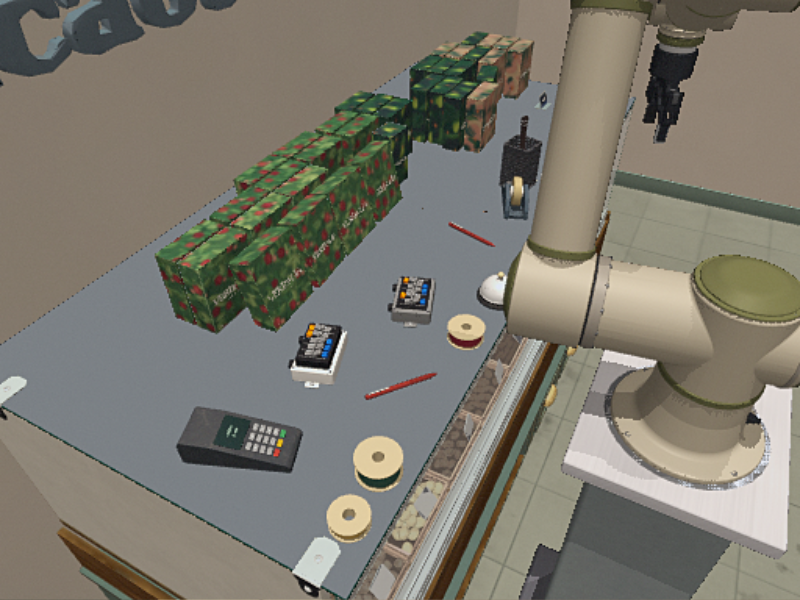

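View pics/side.png

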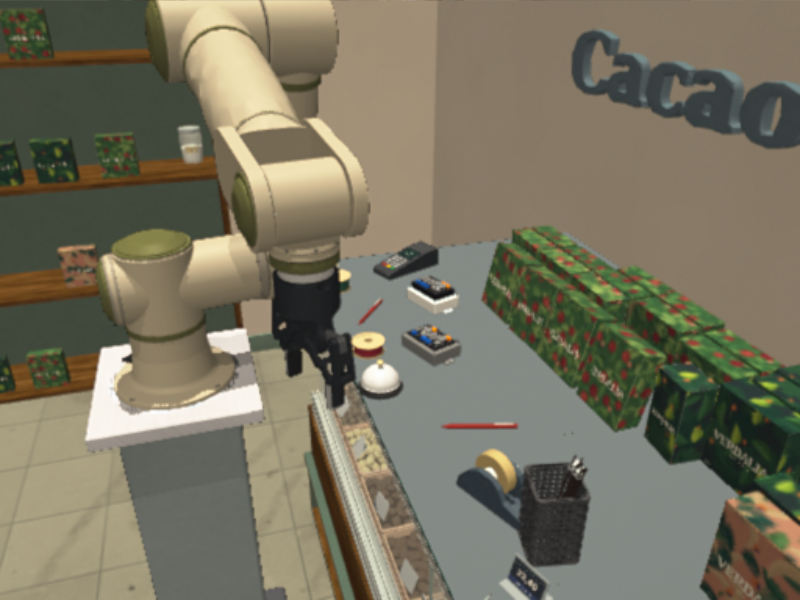

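```bash
python3 - <<'E'
from h import *
a=capture("scene");A=trace("scene","pen_center")
b=capture("side");B=trace("side","pen_center")
for c,T in(("scene",A),("side",B)):
    for d in T:
        ys,xs=np.nonzero(d["mask"]); 
        if len(xs)<8: continue
        P=np.array([ray(c,(x,y),4.5)[:2] for x,y in zip(xs,ys)])
        mu=P.mean(0);u=np.linalg.svd(P-mu)[2][0];t=(P-mu)@u
        print(c,round(d["score"],2),np.round(d["rect"]),"mid",np.round(mu+u*(t.max()+t.min())/2),"len",round(np.ptp(t)),"dir",np.round(np.degrees(np.arctan2(u[1],u[0])),1),len(xs))
cr=lambda i,x,y:cv2.resize(i[y:y+100,x:x+130],(520,400),interpolation=cv2.INTER_CUBIC)
im=np.hstack([cr(a,260,60),cr(b,260,235)]);save(cv2.resize(im,(800,308)),"pencrop")
E
```

```text
scene 0.67 [256. 249.  42.  16.] mid [431. 145.] len 124 dir 51.6 159
scene 0.5 [290. 143.   9.   7.] mid [ 545. -341.] len 24 dir 153.7 11
side 0.67 [305. 272.  44.   6.] mid [ 502. -331.] len 122 dir 164.0 190
side 0.66 [243. 244.  26.  20.] mid [ 376. -141.] len 125 dir -105.0 505
side 0.42 [238. 199.  17.  12.] mid [432. 139.] len 125 dir -128.6 53
```

View pics/pencrop.png

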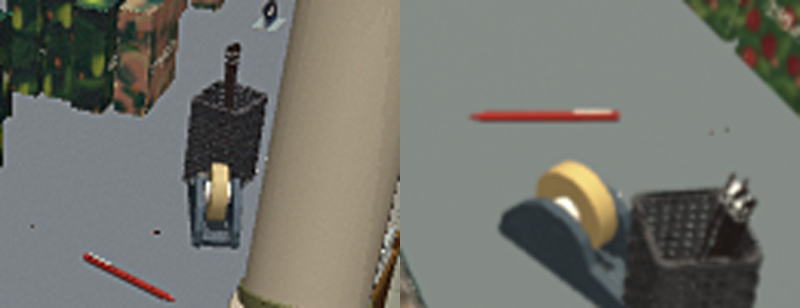

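Call:
step_arm(commands="1 36 -1.5 0 0 0 0.66;1 36 -1.5 0 0 0 0.66;1 36 -1.5 0 0 0 0.66;1 36 -1.5 0 0 0 0.66;1 36 -1.5 0 0 0 0.66;1 36 -1.5 0 0 0 0.66;1 36 -1.5 0 0 0 0.66;1 36 -1.5 0 0 0 0.66;1 36 -1.5 0 0 0 0.66;1 36 -1.5 0 0 0 0.66;1 36 -1.5 0 0 0 0.66;1 36 -1.5 0 0 0 0.66;1 36 -1.5 0 0 0 0.66")

```text
time_s: 2.28
eef_pos: [523.0, -340.0, 228.1]
ee_rot: [0.0, 0.99, -0.139, -0.0]
force: [-0.6, 0.2, -0.2]
grip_width: 0.999
grip_force: 0.0
```

```bash
cat >> h.py <<'E'
def penfit(c,z=4.5):
    out=[]
    for d in trace(c,"pen_center"):
        m=cv2.dilate(d["mask"].astype(np.uint8),np.ones((3,3)))
        ys,xs=np.nonzero(d["mask"])
        if len(xs)<30: continue
        (cx,cy),(w,h),ang=cv2.minAreaRect(np.c_[xs,ys].astype(np.float32))
        P=np.array([ray(c,(x,y),z)[:2] for x,y in zip(xs,ys)])
        mu=P.mean(0);u=np.linalg.svd(P-mu)[2][0];v=np.array([-u[1],u[0]]);t=(P-mu)@u;s=(P-mu)@v
        if u[0]<0:u=-u;t=-t
        print(c,round(d["score"],2),np.round(d["rect"]),"mid",np.round(mu+u*(t.max()+t.min())/2,1),"len",round(np.ptp(t)),"wid",round(np.ptp(s),1),"yaw",round(np.degrees(np.arctan2(u[1],u[0])),1))
E
python3 - <<'E'
from h import *
s=sense();m=camera_model("wrist");a=capture("wrist")
Rt=rot(s["ee_rot"]);print(s["time_s"],s["eef_pos"],s["joints"],np.degrees(np.arctan2(Rt[1,0],Rt[0,0])))
print("cam in tool",Rt.T@(np.array(m["eye"])-s["eef_pos"]),np.round(Rt.T@rot(m["rotation"]),2))
penfit("wrist");save(a,"w1")
E
```

```text
2.2833 [ 523.03252048 -339.97314745  228.14140836] [-7.63778714e-01  5.36304529e-01  1.16896042e+00 -3.11076247e-04
  1.43652868e+00  1.08659993e+00] -16.016500651673947
cam in tool [  79.39244108    0.34510047 -146.75486881] [[ 0.   -0.95 -0.31]
 [ 1.    0.    0.  ]
 [-0.   -0.31  0.95]]
wrist 0.65 [255. 174.   9. 101.] mid [ 499.1 -328.9] len 133 wid 12.0 yaw -16.7
```

View pics/w1.png

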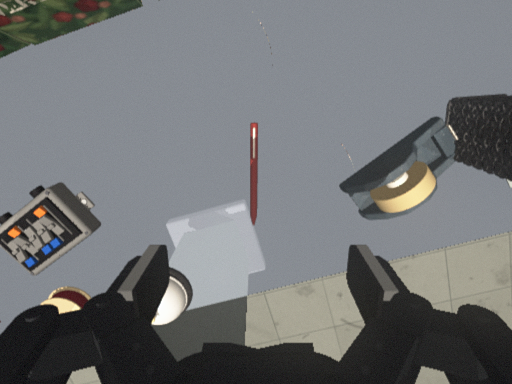

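Call:
step_arm(commands="0.5 -0.1 -0.35 8 0 0 0.012;0.5 -0.1 -0.35 16 0 0 0.012;0.5 -0.1 -0.35 19 0 0 0.012;0.5 -0.1 -0.35 20 0 0 0.012;0.4 -0.1 -0.35 20.9 0 0 0.012;0.4 -0.1 -0.35 20.95 0 0 0.012;0.2 -0.1 -0.35 20.95 0 0 0.012;0 -0.1 -0.35 20.95 0 0 0.012;0 -0.1 -0.35 20.95 0 0 0.012;0 -0.1 -0.35 20.95 0 0 0.012;0 -0.1 -0.35 20.95 0 0 0.012;0 -0.1 -0.35 20.95 0 0 0.012;0 -0.1 -0.35 20.95 0 0 0.012;0 -0.1 -0.35 20.95 0 0 0.012;0 -0.1 -0.35 20.95 0 0 0.012", newtons=80)

```text
time_s: 3.63
eef_pos: [524.1, -335.5, 18.7]
ee_rot: [0.0, 0.989, -0.145, 0.0]
force: [-0.6, -0.8, -0.2]
grip_width: -0.001
grip_force: 0.0
```

```bash
python3 - <<'E'
from h import *
a=capture("wrist");b=capture("side");penfit("side")
cr=cv2.resize(b[200:320,220:380],(512,384),interpolation=cv2.INTER_CUBIC)
save(cv2.resize(np.hstack([a,cr]),(800,300)),"w2")
print(sense())
E
```

```text
side 0.63 [238. 201.  13.  14.] mid [433.7 141.4] len 118 wid 11.3 yaw 51.4
side 0.61 [308. 274.  44.   5.] mid [ 504.7 -331.8] len 128 wid 22.2 yaw -15.6
{'time_s': 3.7833, 'joints': array([-7.57404580e-01,  7.44617200e-01,  1.39502132e+00, -3.58643714e-06,
        1.00202758e+00,  1.10356705e+00]), 'dq': array([-3.52396164e-04, -3.88729579e-06, -1.12152250e-03,  4.96564722e-04,
        1.63740123e-03,  1.90956839e-03]), 'tau': array([ 5.95551770e-03, -5.52108443e+01, -2.16566491e+01,  5.48347850e-05,
        1.63541572e-03, -5.98018642e-05]), 'eef_pos': array([ 524.0969924 , -335.49134969,   18.5693517 ]), 'ee_rot': array([-1.98721838e-05,  9.89493376e-01, -1.44578206e-01, -3.09215834e-05]), 'force': array([-0.14110722, -0.03790828,  0.2517631 ]), 'wrist_torque': array([ 0.0471878 ,  0.01780365, -0.01378557]), 'grip_force': 0.0, 'grip_width': -0.0007851970667103171}
```

View pics/w2.png

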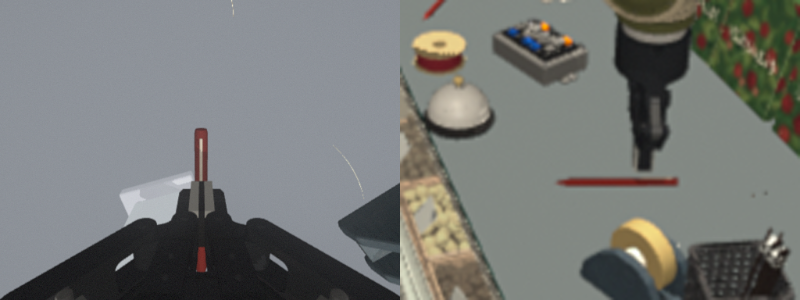

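```bash
python3 - <<'E'
from h import *
p=sense()["eef_pos"]
for z in (0,4.5,10,18.6,30): print(z,proj("side",[p[0],p[1],z]))
E
```

```text
0 [315.8010482 273.5166906]
4.5 [315.91070354 272.17337231]
10 [316.0452706  270.52487631]
18.6 [316.2568927  267.93242768]
30 [316.53971036 264.46780723]
```

Call:
step_arm(commands="0.3 0 0 0 0 0 0;0.3 0 0 0 0 0 0;0.3 0 0 0 0 0 0;0.3 0 0 0.2 0 0 0;0.25 0 0 0.4 0 0 0;0.25 0 0 0.5 0 0 0;0.25 0 0 0.5 0 0 0")

```text
time_s: 4.37
eef_pos: [523.9, -335.4, 13.2]
ee_rot: [-0.0, 0.989, -0.145, -0.0]
force: [-0.2, -0.1, -0.1]
grip_width: 0.251
grip_force: 0.0
```

Call:
step_arm(commands="0.15 0 0 0 0 0 0;0.05 0 0 0 0 0 0;0 0 0 0 0 0 0;0 0 0 0 0 0 0;0 0 0 0 0 0 0;0 0 0 0 0 0 0")

```text
time_s: 4.87
eef_pos: [524.1, -335.5, 13.6]
ee_rot: [0.0, 0.989, -0.145, 0.0]
force: [-0.0, 0.8, 0.4]
grip_width: 0.001
grip_force: 0.0
```

Call:
step_arm(commands="0.3 0 0 0 0 0 0;0.3 0 0 0 0 0 0;0.3 0 0 0.1 0 0 0;0.25 0 0 0.3 0 0 0;0.25 0 0 0.5 0 0 0;0.25 0 0 0.5 0 0 0")

```text
time_s: 5.37
eef_pos: [523.9, -335.3, 8.0]
ee_rot: [-0.0, 0.989, -0.145, -0.0]
force: [0.1, 0.1, -0.2]
grip_width: 0.251
grip_force: 0.0
```

```bash
python3 - <<'E'
from h import *
s=sense();print(s["eef_pos"],s["force"],s["grip_width"])
a=capture("wrist");b=capture("side");c=capture("scene")
p=s["eef_pos"]; x,y=[int(v) for v in proj("side",p)]; x2,y2=[int(v) for v in proj("scene",p)]
cr=lambda i,x,y:cv2.resize(i[y-25:y+25,x-33:x+33],(400,300),interpolation=cv2.INTER_CUBIC)
save(np.hstack([cr(b,x,y),cr(a[:,:],256,260)]),"w3")
E
```

```text
[ 523.88256587 -335.31547738    8.01228148] [ 0.076653    0.11898212 -0.2459367 ] 0.2505228076491405
```

View pics/w3.png

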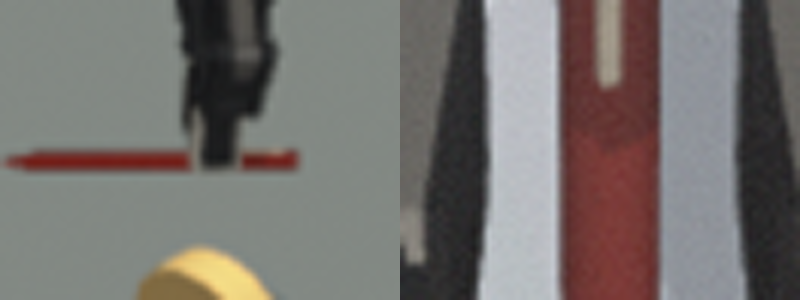

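Call:
step_arm(commands="0.15 0 0 0 0 0 0;0.1 0 0 0 0 0 0;0.05 0 0 0 0 0 0;0 0 0 0 0 0 0;0 0 0 0 0 0 0;0 0 0 0 0 0 0")

```text
time_s: 6.02
eef_pos: [524.1, -335.5, 8.6]
ee_rot: [0.0, 0.989, -0.145, 0.0]
force: [-0.0, 0.4, -0.2]
grip_width: 0.001
grip_force: 0.0
```

```bash
python3 - <<'E'
from h import *
s=sense();print(s["eef_pos"],s["force"],s["grip_width"],s["grip_force"])
a=capture("wrist");penfit("wrist");b=capture("side")
p=s["eef_pos"]; x,y=[int(v) for v in proj("side",p)]
cr=lambda i,x,y:cv2.resize(i[y-25:y+25,x-33:x+33],(400,300),interpolation=cv2.INTER_CUBIC)
save(np.hstack([cr(b,x,y),cv2.resize(a,(400,300))]),"w4")
E
```

```text
[ 524.07837337 -335.53482722    8.61384157] [-0.00121292  0.38654993 -0.17839958] 0.0008163406641842682 0.0
wrist 0.79 [258. 259.  21. 175.] mid [ 508.5 -331.1] len 113 wid 10.0 yaw -16.2
```

View pics/w4.png

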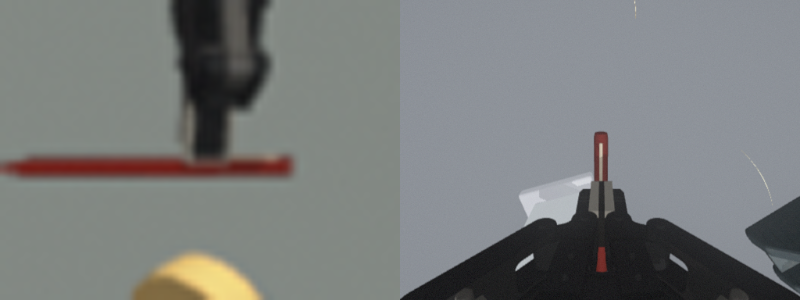

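Call:
step_arm(commands="0.3 0 0 0 0 0 0;0.3 0 0 0 0 0 0;0.3 0 0 0.1 0 0 0;0.25 0 0 0.3 0 0 0;0.25 0 0 0.5 0 0 0;0.25 0 0 0.5 0 0 0")

```text
time_s: 6.67
eef_pos: [523.9, -335.3, 3.0]
ee_rot: [-0.0, 0.989, -0.145, -0.0]
force: [0.5, -0.2, 0.3]
grip_width: 0.252
grip_force: 0.0
```

Call:
step_arm(commands="0.15 0 0 0 0 0 0;0.1 0 0 0 0 0 0;0.05 0 0 0 0 0 0;0 0 0 0 0 0 0;0 0 0 0 0 0 0;0 0 0 0 0 0 0")

```text
time_s: 7.17
eef_pos: [524.2, -335.6, 3.7]
ee_rot: [0.0, 0.989, -0.145, 0.0]
force: [-0.5, -0.0, 1.4]
grip_width: 0.05
grip_force: 78.6
```

Call:
step_arm(commands="0.25 0 0 0 0 0 0;0.25 0 0 0 0 0 0;0.25 0 0 0.1 0 0 0;0.25 0 0 0.25 0 0 0;0.25 0 0 0.25 0 0 0")

```text
time_s: 7.58
eef_pos: [523.9, -335.4, 0.7]
ee_rot: [-0.0, 0.989, -0.145, -0.0]
force: [-1.0, 0.3, -0.1]
grip_width: 0.252
grip_force: 0.0
```

Call:
step_arm(commands="0.15 0 0 0 0 0 0;0.1 0 0 0 0 0 0;0.05 0 0 0 0 0 0;0 0 0 0 0 0 0;0 0 0 0 0 0 0;0 0 0 0 0 0 0")

```text
time_s: 8.08
eef_pos: [524.1, -335.6, 1.3]
ee_rot: [0.0, 0.989, -0.145, 0.0]
force: [-0.2, 0.4, 2.5]
grip_width: 0.069
grip_force: 79.7
```

Call:
step_arm(commands="0.2 0 0 0 0 0 0;0.2 0 0 0 0 0 0;0.2 0 0 0.1 0 0 0;0.2 0 0 0.12 0 0 0;0.1 0 0 0.12 0 0 0;0.05 0 0 0.12 0 0 0;0 0 0 0.12 0 0 0;0 0 0 0.12 0 0 0;0 0 0 0.12 0 0 0;0 0 0 0.12 0 0 0", newtons=110)

```text
time_s: 8.92
eef_pos: [524.2, -335.6, 0.1]
ee_rot: [0.0, 0.989, -0.145, 0.0]
force: [0.6, 0.1, 2.9]
grip_width: 0.054
grip_force: 108.6
```

Call:
step_arm(commands="0 0 0 -2 0 0 0;0 0 0 -6 0 0 0;0 0 0 -10 0 0 0;0 0 0 -14 0 0 0;0 0 0 -18 0 0 0;0 -2 -8 -22 0 0 -0.1;0 -3 -12 -23 0 0 -0.2;0 -4 -16 -23 0 0 -0.29;0 -5 -20 -23 0 0 -0.29;0 -5 -24 -23 0 0 -0.29;0 -6 -28 -23 0 0 -0.29;0 -6 -32 -23 0 0 -0.29;0 -7 -35 -23 0 0 -0.29;0 -7.8 -38.5 -23 0 0 -0.29;0 -7.8 -38.5 -23 0 0 -0.29;0 -7.8 -38.5 -23 0 0 -0.29")

```text
time_s: 10.25
eef_pos: [559.2, 60.4, 229.8]
ee_rot: [-0.001, 1.0, 0.002, -0.0]
force: [-0.6, -1.1, -0.6]
grip_width: 0.058
grip_force: 108.5
```

```bash
python3 - <<'E'
from h import *
s=sense();print(s["time_s"],s["eef_pos"],s["joints"],s["grip_width"],s["grip_force"])
a=capture("wrist");m=camera_model("wrist")
for l in["old_unit_left","new_unit_left","old_unit","new_unit"]:
    for d in spot_point("wrist",l)[:2]: print(l,round(d["score"],2),np.round(d["xy"],1),np.round(ray("wrist",d["xy"],0,m),1))
for l in["old_unit","new_unit"]:
    for d in trace("wrist",l)[:2]:
        print(l,d["score"],np.round(d["rect"]))
save(cv2.resize(a,(800,600),interpolation=cv2.INTER_CUBIC),"w5");np.save("w5.npy",a)
E
```

```text
10.25 [559.23530772  60.40818233 229.75345013] [-1.01230029e-01  3.94803106e-01  1.37858582e+00  1.23880207e-03
  1.36846735e+00  1.46443194e+00] 0.05844459911032799 108.54838638799265
old_unit_left 0.8 [324.3 204.2] [493.8 -30.    0. ]
old_unit 0.82 [350.6 191.5] [511.4 -62.6   0. ]
old_unit 0.61 [  9.9 127.9] [590.6 355.5   0. ]
new_unit 0.78 [178.7 134.7] [583.3 152.9   0. ]
old_unit 0.85 [353. 198. 102.  86.]
new_unit 0.73 [175. 132. 115.  94.]
new_unit 0.73 [343. 207.  18.  31.]
```

View pics/w5.png

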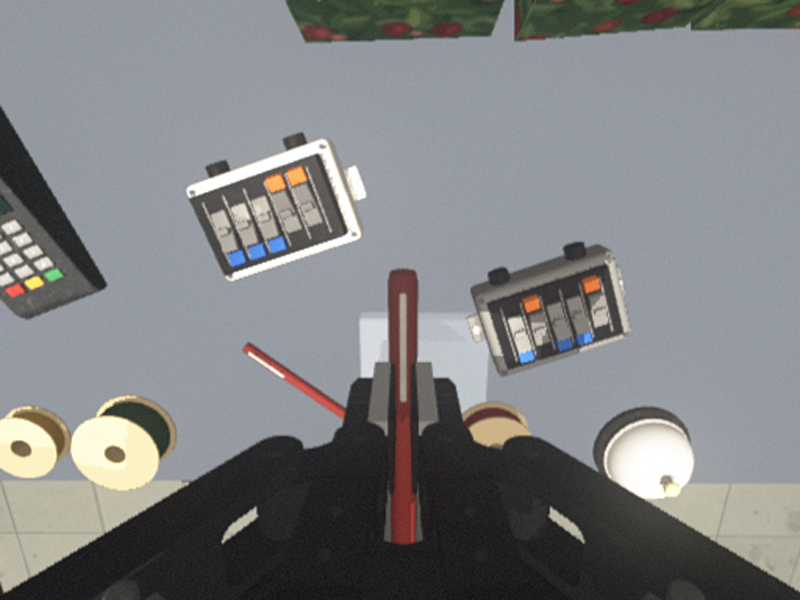

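```bash
python3 - <<'E'
from h import *
from scipy.optimize import least_squares
a=np.load("w5.npy");m=camera_model("wrist")
c=np.array([(188,188),(325,140),(360,236),(229,280)])*.64
sub=a[80:190,110:240].astype(int);mx=sub.max(2);mn=sub.min(2)
w=((mn>195)&(mx-mn<25)).astype(np.uint8)
n,lab,st,_=cv2.connectedComponentsWithStats(w)
k=1+st[1:,4].argmax();ys,xs=np.nonzero(lab==k)
hull=cv2.convexHull(np.c_[xs+110,ys+80].astype(np.int32))
print(st[k],cv2.approxPolyDP(hull,4,True)[:,0].tolist(), c.tolist())
# local: rear x+, left y+. image: rear=top, left=left
L=np.array([(37,54),(37,-54),(-37,-54),(-37,54)])
def f(p,z=34):
    cs,sn=np.cos(p[2]),np.sin(p[2])
    return np.array([proj("wrist",[p[0]+cs*x-sn*y,p[1]+sn*x+cs*y,z],m) for x,y in L])
r=least_squares(lambda p:(f(p)-c).ravel(),[580,155,0.3]);print(r.x,np.degrees(r.x[2]),np.round(r.fun,1))
# flags
p=r.x;cs,sn=np.cos(p[2]),np.sin(p[2])
for nme,px,loc in [("b1",(236,257),(-18.5,30)),("b2",(257,250),(-18.5,15)),("b3",(277,244),(-18.5,0)),("o4",(274,183),(18.5,-15)),("o5",(296,175),(18.5,-30))]:
    for z in(44,54,64):
        q=ray("wrist",np.array(px)*.64,z,m);d=q[:2]-p[:2]
        print(nme,z,np.round([cs*d[0]+sn*d[1]-loc[0],-sn*d[0]+cs*d[1]-loc[1]],1),end=" ")
    print()
s=sense();Rt=rot(s["ee_rot"])
E
```

```text
[   9    9  112   91 1412] [[230, 151], [146, 179], [119, 121], [207, 89]] [[120.32000000000001, 120.32000000000001], [208.0, 89.60000000000001], [230.4, 151.04], [146.56, 179.20000000000002]]
[5.86964734e+02 1.43864866e+02 3.18764756e-01] 18.263875166036105 [-3.5 -0.5  1.6 -2.6  2.9  1.6 -1.1  2.5]
b1 44 [-0.6  5.3] b1 54 [0.6 1.2] b1 64 [ 1.8 -2.9] 
b2 44 [-0.7  4.2] b2 54 [0.6 0.5] b2 64 [ 1.8 -3.1] 
b3 44 [-1.1  4.1] b3 54 [0.1 1. ] b3 64 [ 1.3 -2.2] 
o4 44 [1.2 4.7] o4 54 [1.2 2. ] o4 64 [ 1.3 -0.8] 
o5 44 [1.4 3.7] o5 54 [1.4 1.4] o5 64 [ 1.5 -0.9]
```

```bash
cat > fit.py <<'E'
from h import *
from scipy.optimize import least_squares
a=np.load("w5.npy");m=camera_model("wrist")
def fit(poly,p0,zs,gx=37,gy=54):
    t=np.linspace(0,1,30,endpoint=False);poly=np.array(poly,float)
    pts=np.vstack([q+(r-q)*t[:,None] for q,r in zip(poly,np.roll(poly,-1,0))])
    def res(p):
        cs,sn=np.cos(p[2]),np.sin(p[2])
        P=[proj("wrist",[p[0]+cs*x-sn*y,p[1]+sn*x+cs*y,z],m) for x in(gx,-gx) for y in(gy,-gy) for z in zs]
        h=cv2.convexHull(np.array(P,np.float32))
        return [cv2.pointPolygonTest(h,(float(u),float(v)),True) for u,v in pts]
    return least_squares(res,p0,diff_step=1e-4,x_scale=[10,10,.1])
E
python3 - <<'E'
from fit import *
poly=[[230,151],[146,179],[119,121],[207,89]]
for zs in((34,),(34,20),(34,0)):
    r=fit(np.array(poly),[587,148,.32],zs)
    p=r.x;cs,sn=np.cos(p[2]),np.sin(p[2]);print(zs,np.round(p,3),"rms",np.sqrt(np.mean(r.fun**2)))
    for z in(44,54,64):
        print(z,[np.round([cs*d[0]+sn*d[1]-l[0],-sn*d[0]+cs*d[1]-l[1]],1).tolist() for px,l in [((236,257),(-18.5,30)),((257,250),(-18.5,15)),((277,244),(-18.5,0)),((274,183),(18.5,-15)),((296,175),(18.5,-30))] for d in [(ray("wrist",np.array(px)*.64,z,m)[:2]-p[:2])]])
capture("scene");capture("side")
for c in("scene","side"):
    for l in("new_unit","new_unit_left"):
        for d in spot_point(c,l)[:1]: print(c,l,d["score"],np.round(ray(c,d["xy"],0),1))
E
```

```text
(34,) [5.87080e+02 1.44812e+02 3.22000e-01] rms 2.087422319285589
44 [[-0.9, 4.5], [-1.0, 3.4], [-1.5, 3.4], [0.7, 3.8], [0.9, 2.7]]
54 [[0.3, 0.4], [0.2, -0.3], [-0.3, 0.2], [0.8, 1.0], [0.9, 0.5]]
64 [[1.5, -3.8], [1.4, -3.9], [0.9, -3.0], [0.8, -1.7], [1.0, -1.8]]
(34, 20) [5.86815e+02 1.45706e+02 3.24000e-01] rms 2.554001021213904
44 [[-0.9, 3.6], [-1.0, 2.5], [-1.5, 2.5], [0.7, 2.8], [0.8, 1.8]]
54 [[0.3, -0.5], [0.2, -1.2], [-0.3, -0.7], [0.7, 0.1], [0.9, -0.5]]
64 [[1.5, -4.7], [1.4, -4.8], [0.9, -3.9], [0.8, -2.7], [0.9, -2.7]]
(34, 0) [5.86446e+02 1.46916e+02 3.16000e-01] rms 3.232852422540775
44 [[-1.2, 2.2], [-1.2, 1.1], [-1.6, 1.0], [0.8, 1.7], [1.0, 0.7]]
54 [[0.0, -1.9], [0.1, -2.6], [-0.3, -2.1], [0.8, -1.0], [1.1, -1.6]]
64 [[1.3, -6.1], [1.3, -6.2], [0.9, -5.3], [0.9, -3.8], [1.1, -3.9]]
scene new_unit 0.78 [580.9 162.5   0. ]
scene new_unit_left 0.91 [572.9 175.5   0. ]
side new_unit 0.85 [588.  161.9   0. ]
side new_unit_left 0.7 [575.8 186.1   0. ]
```

```bash
sed -i 's/^a=np.load.*/a=capture("wrist");m=camera_model("wrist")/' fit.py; python3 - <<'E'
from fit import *
s=sense();print(s["time_s"],s["eef_pos"])
sub=a[60:200,90:260].astype(int);mx=sub.max(2);mn=sub.min(2)
w=((mn>195)&(mx-mn<25)).astype(np.uint8)
n,lab,st,_=cv2.connectedComponentsWithStats(w)
k=1+st[1:,4].argmax();ys,xs=np.nonzero(lab==k)
hull=cv2.convexHull(np.c_[xs+90,ys+60].astype(np.int32))
poly=cv2.approxPolyDP(hull,4,True)[:,0];print(poly.tolist())
hsv=cv2.cvtColor(a,cv2.COLOR_RGB2HSV)
fl=[]
for nm,lo,hi in(("b",(100,150,90),(125,255,255)),("o",(5,150,150),(20,255,255))):
    msk=cv2.inRange(hsv,lo,hi);msk[:, 260:]=0;msk[:60]=0
    n,lab,st,ce=cv2.connectedComponentsWithStats(msk)
    for i in range(1,n):
        if st[i,4]>25 and ce[i][0]>110: fl.append((nm,ce[i]));print(nm,st[i],ce[i])
np.save("a.npy",a)
for zs in((34,),(34,20),(34,0)):
    r=fit(poly,[587,155,.32],zs)
    p=r.x;cs,sn=np.cos(p[2]),np.sin(p[2]);print(zs,np.round(p,3),"rms",np.sqrt(np.mean(r.fun**2)))
    for z in(44,54,64):
        print(z,[np.round([cs*d[0]+sn*d[1],-sn*d[0]+cs*d[1]],1).tolist() for _,px in fl for d in [(ray("wrist",px,z,m)[:2]-p[:2])]])
for l in["new_unit_left","new_unit","old_unit"]:
    for d in spot_point("wrist",l)[:1]: print(l,round(d["score"],2),np.round(ray("wrist",d["xy"],0,m),1))
E
```

```text
10.95 [559.52889052  55.5517908  229.8999496 ]
[[225, 152], [143, 180], [115, 121], [202, 90]]
b [167 153  11   9  63] [172.26984127 157.01587302]
b [155 157  10  10  71] [159.57746479 161.3943662 ]
b [142 161  11  10  71] [146.88732394 165.8028169 ]
o [178 107  13  12 101] [184.23762376 112.73267327]
o [165 112  13  12  98] [170.90816327 117.55102041]
(34,) [5.86173e+02 1.50570e+02 3.26000e-01] rms 2.3229380304551253
44 [[-19.9, 4.2], [-20.0, 19.4], [-20.1, 34.7], [19.6, -26.6], [19.5, -11.4]]
54 [[-18.8, 0.9], [-18.8, 15.6], [-18.9, 30.5], [19.6, -29.0], [19.5, -14.3]]
64 [[-17.6, -2.5], [-17.6, 11.8], [-17.7, 26.2], [19.6, -31.5], [19.5, -17.2]]
(34, 20) [5.8578e+02 1.5172e+02 3.2500e-01] rms 2.8947650796705067
44 [[-19.9, 3.0], [-20.0, 18.2], [-20.1, 33.5], [19.6, -27.8], [19.5, -12.6]]
54 [[-18.7, -0.4], [-18.8, 14.4], [-18.9, 29.3], [19.6, -30.2], [19.5, -15.5]]
64 [[-17.6, -3.7], [-17.6, 10.6], [-17.7, 25.0], [19.6, -32.7], [19.5, -18.4]]
(34, 0) [5.85327e+02 1.52967e+02 3.22000e-01] rms 3.6692693765550097
44 [[-19.9, 1.6], [-20.0, 16.8], [-20.2, 32.1], [19.7, -29.1], [19.6, -13.9]]
54 [[-18.7, -1.8], [-18.8, 13.0], [-19.0, 27.9], [19.7, -31.5], [19.6, -16.7]]
64 [[-17.5, -5.1], [-17.6, 9.2], [-17.8, 23.6], [19.7, -33.9], [19.6, -19.6]]
new_unit 0.8 [582.6 155.1   0. ]
old_unit 0.67 [507.5 -60.5   0. ]
```

```bash
cat > flags.py <<'E'
from h import *
from scipy.optimize import least_squares
LOC=[("b",-1,30),("b",-1,15),("b",-1,0),("o",1,-15),("o",1,-30)]
def blobs(c,img,m,p0,h0,rad):
    up=4 if c!="wrist" else 1
    hsv=cv2.cvtColor(img,cv2.COLOR_RGB2HSV);u=proj(c,[p0[0],p0[1],h0],m);out=[]
    for nm,lo,hi in(("b",(100,120,70),(125,255,255)),("o",(5,120,120),(22,255,255))):
        k=cv2.inRange(hsv,lo,hi);n,lab,st,ce=cv2.connectedComponentsWithStats(k,connectivity=4)
        for i in range(1,n):
            if st[i,4]>=3 and np.hypot(*(ce[i]-u))<rad: out.append((nm,st[i,4],np.round(ce[i],1).tolist()))
    return out
E
python3 - <<'E'
from flags import *
p0=[585,153,.325]
for c in("wrist","scene","side"):
    img=capture(c);m=camera_model(c)
    print(c,blobs(c,img,m,p0,50,{"wrist":60,"scene":25,"side":20}[c]))
    cs,sn=np.cos(p0[2]),np.sin(p0[2])
    print([np.round(proj(c,[p0[0]+cs*x*18.5-sn*y,p0[1]+sn*x*18.5+cs*y,50],m),1).tolist() for _,x,y in LOC])
E
```

```text
wrist [('b', np.int32(91), [172.5, 156.9]), ('b', np.int32(92), [159.8, 161.2]), ('b', np.int32(90), [147.2, 165.7]), ('o', np.int32(119), [184.5, 112.5]), ('o', np.int32(117), [171.1, 117.2])]
[[146.4, 165.5], [159.1, 161.1], [171.9, 156.8], [170.9, 119.0], [184.3, 114.3]]
scene [('b', np.int32(49), [209.1, 222.4]), ('o', np.int32(26), [198.2, 211.6])]
[[207.4, 225.8], [208.8, 221.8], [210.3, 217.9], [198.4, 212.6], [199.9, 208.9]]
side [('b', np.int32(25), [270.2, 181.4]), ('o', np.int32(11), [285.0, 181.6])]
[[267.3, 179.2], [269.8, 180.6], [272.3, 182.0], [282.8, 180.9], [285.4, 182.3]]
```

```bash
python3 - <<'E'
from flags import *
O=[("wrist",-1,0,(172.5,156.9)),("wrist",-1,15,(159.8,161.2)),("wrist",-1,30,(147.2,165.7)),("wrist",1,-30,(184.5,112.5)),("wrist",1,-15,(171.1,117.2)),
("scene",-1,15,(209.1,222.4)),("scene",1,-22.5,(198.2,211.6)),("side",-1,15,(270.2,181.4)),("side",1,-22.5,(285.,181.6))]
M={c:camera_model(c) for c in("wrist","scene","side")}
sig={"wrist":.5,"scene":.8,"side":.8}
def res(p,raw=False):
    cs,sn=np.cos(p[2]),np.sin(p[2]);o=[]
    for c,x,y,px in O:
        x=x*p[4]; o+=list((proj(c,[p[0]+cs*x-sn*y,p[1]+sn*x+cs*y,p[3]],M[c])-px)/(1 if raw else sig[c]))
    return np.array(o+([] if raw else [(p[4]-18.5)/.7]))
for sel in (None,"scene","side"):
    full=O[:]
    if sel: O=[o for o in O if o[0]!=sel]
    r=least_squares(res,[585,153,.32,50,18.5]);C=np.linalg.inv(r.jac.T@r.jac)
    print("without",sel,np.round(r.x,2),"sd",np.round(np.sqrt(np.diag(C)),2),np.round(res(r.x,True),1))
    O=full
E
```

```text
without None [5.8560e+02 1.5294e+02 3.2000e-01 4.8410e+01 1.9520e+01] sd [0.3  0.43 0.01 1.29 0.31] [ 0.1 -0.1  0.1 -0.1  0.1 -0.3 -0.2  0.1 -0.1  0.1 -0.  -0.2  0.5 -0.5
 -0.5 -0.4 -0.6  0.3]
without scene [5.8587e+02 1.5239e+02 3.3000e-01 5.0190e+01 1.9370e+01] sd [0.4  0.67 0.01 2.15 0.34] [ 0.2 -0.1  0.1 -0.  -0.  -0.2 -0.1  0.1 -0.1  0.2 -0.4 -0.8 -0.5 -0.1]
without side [5.8555e+02 1.5301e+02 3.2000e-01 4.8190e+01 1.9540e+01] sd [0.32 0.48 0.01 1.52 0.32] [ 0.1 -0.1  0.1 -0.1  0.1 -0.3 -0.2  0.2 -0.1  0.2 -0.  -0.1  0.5 -0.5]
```

Call:
step_arm(commands="0 2 -5 1 0.0225 0.5 -0.0368;0 4 -10 3 0.036 0.8 -0.0588;0 4.4 -11.1 4 0.0495 1.0997 -0.0809;0 4.4 -11.1 4 0.0495 1.0997 -0.0809;0 4.4 -11.1 4 0.0495 1.0997 -0.0809;0 4.4 -11.1 4 0.0495 1.0997 -0.0809;0 4.4 -11.1 4 0.0495 1.0997 -0.0809;0 4.4 -11.1 4 0.0495 1.0997 -0.0809;0 4.4 -11.1 4 0.0495 1.0997 -0.0809;0 4.4 -11.1 4 0.0495 1.0997 -0.0809;0 4.4 -11.1 4 0.0495 1.0997 -0.0809;0 4.4 -11.1 4 0.0495 1.0997 -0.0809;0 4.4 -11.1 4 0.0495 1.0997 -0.0809")

```text
time_s: 12.33
eef_pos: [611.9, 179.6, 231.3]
ee_rot: [-0.032, 0.883, 0.015, 0.468]
force: [0.4, -0.7, -0.4]
grip_width: 0.057
grip_force: 108.6
```

```bash
python3 - <<'E'
from h import *
s=sense();print(s["time_s"],s["eef_pos"],s["joints"],s["grip_width"],s["grip_force"],s["force"]);print(np.round(rot(s["ee_rot"]),3))
a=capture("wrist")
P=s["eef_pos"];Rt=rot(s["ee_rot"])
for c in("scene","side","wrist"):
    img=capture(c);m=camera_model(c)
    e=P+Rt@[-92,0,4.4];g=P+Rt@[40,0,4.4]
    hsv=cv2.cvtColor(img,cv2.COLOR_RGB2HSV)
    k=(cv2.inRange(hsv,(0,130,40),(6,255,255))|cv2.inRange(hsv,(172,130,40),(180,255,255)))
    n,lab,st,ce=cv2.connectedComponentsWithStats(k)
    print(c,"pred end",np.round(proj(c,e,m),1),"top",np.round(proj(c,g,m),1),[(st[i][:5].tolist()) for i in range(1,n) if st[i,4]>6])
    if c!="wrist":
        u=proj(c,e,m).astype(int);cr=img[u[1]-50:u[1]+25,u[0]-50:u[0]+50]
        np.save(c+"cr.npy",cv2.resize(cr,(400,300),interpolation=cv2.INTER_CUBIC))
save(np.hstack([np.load("scenecr.npy"),np.load("sidecr.npy")]),"w6")
E
```

```text
12.3333 [611.90948676 179.57479754 231.34977575] [ 0.11078758  0.2386623   1.91598849 -1.10568553  0.02371886  2.74259777] 0.05651882494516866 108.60300680855289 [ 0.41381565 -0.65739956 -0.41726725]
[[ 0.562  0.056  0.826]
 [-0.004 -0.998  0.071]
 [ 0.827 -0.043 -0.56 ]]
scene pred end [200.2 196.5] top [168.5 151.2] [[235, 87, 2, 4, 7], [215, 90, 3, 5, 10], [219, 90, 4, 5, 12], [228, 90, 2, 4, 8], [189, 93, 5, 2, 9], [205, 98, 3, 5, 11], [231, 98, 5, 2, 8], [211, 102, 2, 5, 8], [166, 104, 4, 2, 8], [167, 109, 5, 2, 9], [174, 110, 4, 2, 7], [205, 111, 3, 4, 9], [185, 114, 5, 2, 8], [154, 117, 4, 4, 13], [231, 116, 2, 4, 7], [194, 119, 7, 8, 24], [164, 120, 5, 3, 9], [211, 124, 3, 6, 16], [158, 126, 5, 3, 8], [148, 128, 4, 2, 8], [155, 131, 5, 3, 10], [168, 130, 6, 3, 15], [140, 133, 6, 2, 10], [163, 135, 5, 2, 9], [180, 134, 4, 5, 15], [193, 135, 4, 3, 7], [147, 137, 5, 3, 10], [148, 141, 4, 4, 7], [170, 140, 4, 5, 12], [163, 143, 4, 5, 15], [194, 144, 2, 5, 8], [140, 146, 6, 4, 12], [124, 149, 6, 3, 14], [150, 150, 8, 5, 22], [168, 150, 11, 12, 38], [185, 151, 3, 6, 13], [119, 156,
[... 2391 characters left out ...]
6], [294, 154, 10, 9, 55], [317, 163, 10, 9, 61], [366, 166, 16, 8, 95], [399, 166, 16, 8, 91], [503, 168, 9, 7, 46], [249, 173, 18, 74, 703], [357, 181, 19, 16, 215], [430, 186, 17, 13, 149], [298, 189, 6, 4, 11], [390, 189, 20, 14, 174], [474, 188, 15, 10, 108], [318, 192, 3, 6, 10], [444, 199, 9, 15, 81], [454, 209, 15, 12, 119], [344, 219, 14, 9, 81], [503, 218, 9, 11, 70], [467, 226, 14, 5, 58], [403, 231, 5, 6, 10], [440, 232, 4, 4, 7], [444, 233, 7, 7, 33], [399, 237, 11, 3, 14], [484, 237, 19, 11, 101], [254, 250, 9, 15, 33], [500, 254, 12, 8, 42], [311, 257, 14, 9, 83], [354, 256, 15, 9, 82], [383, 259, 12, 7, 44], [471, 261, 12, 6, 44], [250, 264, 16, 84, 881], [436, 269, 7, 1, 7]]
```

View pics/w6.png

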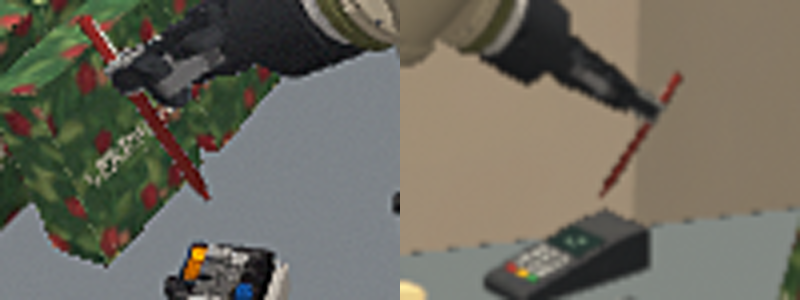

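```bash
python3 - <<'E'
from h import *
from scipy.optimize import least_squares
D=[(.3129,1.4977,1.331,-1.4124,195.6,-487.2,228.1),(.5363,1.16896,1.43653,-.76378,523.03,-339.97,228.14),(.74462,1.39502,1.00203,-.7574,524.1,-335.49,18.57),(.23866,1.91599,.005,.1108,611.9,179.57,231.35)]
def f(p):
    L1,L2,e,hs,Lt,a0=p;o=[]
    for j2,j3,j5,j1,x,y,z in D:
        r=x*np.cos(j1)+y*np.sin(j1);b=j2+j3;t=b+j5
        o+=[a0+L1*np.sin(j2)+L2*np.sin(b)+e*np.cos(b)+Lt*np.sin(t)-r,hs+L1*np.cos(j2)+L2*np.cos(b)-e*np.sin(b)+Lt*np.cos(t)-z]
    return o
r=least_squares(f,[450,400,0,300,250,0]);print(np.round(r.x,1),np.round(r.fun,1))
L1,L2,e,hs,Lt,a0=r.x
for tilt in(40,45,50,55):
  for tx,ty in((570.4,163.7),(600.8,142.1)):
    th=np.radians(tilt);c,s=np.cos(th),np.sin(th)
    # contact corner in tool: (-92,0,4.4+4.5)
    dh=-92*c+8.9*s;dz=-92*s-8.9*c
    for hz in(48,75):
        az=.09;X=tx-dh;Y=ty-dh*az;R0=np.hypot(X,Y);rr=np.sqrt(R0**2-113**2);z=hz-dz
        t=np.pi-th
        q=least_squares(lambda v:[a0+L1*np.sin(v[0])+L2*np.sin(v[0]+v[1])+e*np.cos(v[0]+v[1])+Lt*np.sin(t)-rr,hs+L1*np.cos(v[0])+L2*np.cos(v[0]+v[1])-e*np.sin(v[0]+v[1])+Lt*np.cos(t)-z],[.5,1.6])
        print(tilt,tx,hz,"TCP",np.round([X,Y,z]),"j2 j3",np.round(q.x,2),"j5",round(t-q.x.sum(),2),"j1",round(np.arctan2(Y,X)-np.arcsin(113/R0),2))
E
```

```text
[ 4.379e+02  3.978e+02  3.810e+01  1.997e+02  2.568e+02 -1.000e-01] [ 0.2 -0.1 -0.1  0.1  0.  -0.1 -0.1  0.1]
40 570.4 48 TCP [635. 170. 114.] j2 j3 [0.47 1.78] j5 0.19 j1 0.09
40 570.4 75 TCP [635. 170. 141.] j2 j3 [0.42 1.76] j5 0.26 j1 0.09
40 600.8 48 TCP [666. 148. 114.] j2 j3 [0.51 1.71] j5 0.22 j1 0.05
40 600.8 75 TCP [666. 148. 141.] j2 j3 [0.47 1.69] j5 0.28 j1 0.05
45 570.4 48 TCP [629. 169. 119.] j2 j3 [0.45 1.85] j5 0.06 j1 0.09
45 570.4 75 TCP [629. 169. 146.] j2 j3 [0.4  1.84] j5 0.12 j1 0.09
45 600.8 48 TCP [660. 147. 119.] j2 j3 [0.49 1.78] j5 0.08 j1 0.05
45 600.8 75 TCP [660. 147. 146.] j2 j3 [0.44 1.77] j5 0.15 j1 0.05
50 570.4 48 TCP [623. 168. 124.] j2 j3 [0.43 1.92] j5 -0.09 j1 0.09
50 570.4 75 TCP [623. 168. 151.] j2 j3 [0.38 1.9 ] j5 -0.02 j1 0.09
50 600.8 48 TCP [653. 147. 124.] j2 j3 [0.47 1.85] j5 -0.06 j1 0.05
50 600.8 75 TCP [653. 147. 151.] j2 j3 [0.42 1.84] j5 0.01 j1 0.05
55 570.4 48 TCP [616. 168. 128.] j2 j3 [0.43 1.99] j5 -0.23 j1 0.09
55 570.4 75 TCP [616. 168. 155.] j2 j3 [0.37 1.97] j5 -0.16 j1 0.09
55 600.8 48 TCP [646. 146. 128.] j2 j3 [0.47 1.92] j5 -0.2 j1 0.05
55 600.8 75 TCP [646. 146. 155.] j2 j3 [0.41 1.9 ] j5 -0.13 j1 0.05
```

```bash
cat > kin.py <<'E'
from h import *
from scipy.optimize import least_squares
L1,L2,e,hs,Lt=437.9,397.8,38.1,199.7,256.8
rz=lambda a:R.from_euler("z",a).as_matrix();ry=lambda a:R.from_euler("y",a).as_matrix()
LO=np.array([-2.94,-.97,.19,-1.23,.02,-2.88]);HI=np.array([2.94,2.17,2.56,4.37,3.11,2.88])
def fk(q,d=113):
    A=rz(q[0]);B=A@ry(q[1]);F=B@ry(q[2])
    W=A@np.array([0,d,hs])+B@np.array([0,0,L1])+F@np.array([e,0,L2])
    T=F@rz(q[3])@ry(q[4])@rz(q[5]+np.pi/2)
    return W+T@np.array([0,0,Lt]),T
def ik(P,T,q0):
    f=lambda q:np.r_[(fk(q)[0]-P)/100,(R.from_matrix(fk(q)[1].T@T).as_rotvec())]
    return least_squares(f,np.clip(q0,LO+1e-3,HI-1e-3),bounds=(LO,HI))
def tgt(tilt,phi):
    h=np.array([np.cos(phi),np.sin(phi),0]);Z=np.array([0,0,1.]);th=np.radians(tilt)
    x=np.cos(th)*h+np.sin(th)*Z;z=np.sin(th)*h-np.cos(th)*Z
    return np.c_[x,np.cross(z,x),z]
E
python3 - <<'E'
from kin import *
s=sense();P,T=fk(s["joints"]);print(P-s["eef_pos"],np.abs(T-rot(s["ee_rot"])).max(),s["joints"],s["eef_pos"])
for tilt in(60,70,80,90):
  for phi in(.32,.5,.7,.9):
    T=tgt(tilt,phi);o=[]
    for c in((570.4,163.7,46),(600.8,142.1,46),(570.4,163.7,90)):
        P=np.array(c)-T@np.array([-92,0,4.4+4.5*(tilt<85)])
        r=ik(P,T,[.1,.4,1.9,1.2,.5,.5]);o.append((np.round(r.x,2).tolist(),round(r.cost,4)))
    print(tilt,phi,o)
E
```

```text
[-0.53188315 -3.34247963 -1.0332942 ] 7.142723912334503e-16 [ 0.11055842  0.2387941   1.91595793 -1.0911916   0.02427756  2.72647199] [611.8935284  179.34003047 231.16333419]
60 0.32 [([-0.02, 0.43, 2.06, 2.45, 0.47, -1.11], np.float64(0.0)), ([-0.07, 0.47, 1.99, 2.32, 0.46, -1.01], np.float64(0.0)), ([-0.02, 0.33, 2.04, 2.26, 0.38, -0.9], np.float64(0.0))]
60 0.5 [([-0.09, 0.44, 2.04, 2.06, 0.58, -0.9], np.float64(0.0)), ([-0.14, 0.48, 1.97, 1.96, 0.59, -0.82], np.float64(0.0)), ([-0.09, 0.34, 2.02, 1.89, 0.53, -0.69], np.float64(0.0))]
60 0.7 [([-0.16, 0.46, 2.0, 1.76, 0.73, -0.77], np.float64(0.0)), ([-0.2, 0.51, 1.91, 1.68, 0.75, -0.71], np.float64(0.0)), ([-0.16, 0.37, 1.97, 1.63, 0.72, -0.6], np.float64(0.0))]
60 0.9 [([-0.21, 0.5, 1.93, 1.52, 0.89, -0.71], np.float64(0.0)), ([-0.24, 0.55, 1.84, 1.47, 0.91, -0.66], np.float64(0.0)), ([-0.21, 0.41, 1.9, 1.44, 0.9, -0.57], np.float64(0.0))]
70 0.32 [([-0.05, 0.47, 2.16, 2.63, 0.76, -1.31], np.float64(0.0)), ([-0.1, 0.5, 2.1, 2.54, 0.74, -1.25], np.float64(0.0)), ([-0.05, 0.36, 2.15, 2.55, 0.65, -1.21], np.float64(0.0))]
70 0.5 [(
[... 1309 characters left out ...]
72, 1.41, -1.5], np.float64(0.0)), ([-0.15, 0.7, 2.2, 2.66, 1.36, -1.46], np.float64(0.0)), ([-0.1, 0.55, 2.28, 2.7, 1.29, -1.44], np.float64(0.0))]
90 0.5 [([-0.22, 0.7, 2.24, 2.41, 1.42, -1.44], np.float64(0.0)), ([-0.26, 0.71, 2.16, 2.36, 1.38, -1.38], np.float64(0.0)), ([-0.22, 0.56, 2.25, 2.39, 1.33, -1.35], np.float64(0.0))]
90 0.7 [([-0.32, 0.71, 2.17, 2.1, 1.43, -1.34], np.float64(0.0)), ([-0.35, 0.73, 2.08, 2.07, 1.41, -1.28], np.float64(0.0)), ([-0.32, 0.58, 2.18, 2.09, 1.38, -1.24], np.float64(0.0))]
90 0.9 [([-0.38, 0.73, 2.06, 1.85, 1.47, -1.23], np.float64(0.0)), ([-0.4, 0.76, 1.96, 1.82, 1.46, -1.17], np.float64(0.0)), ([-0.38, 0.62, 2.07, 1.83, 1.44, -1.13], np.float64(0.0))]
```

Call:
step_arm(commands="0 0 0 0 0 -0.25 0;0 0 0 0 0 -0.5 0;0 0 0 0 0 -0.5 0;0 0 0 0 0 -0.5 0;0 0 0 0 0 -0.5 0;0 0 0 0 0 -0.5 0;0 0 0 0 0 -0.5 0;0 0 0 0 0 -0.5 0")

```text
time_s: 13.2
eef_pos: [613.3, 180.2, 232.9]
ee_rot: [-0.03, 0.972, 0.024, 0.233]
force: [0.1, 0.2, -0.2]
grip_width: 0.054
grip_force: 108.6
```

```bash
cat > plan.py <<'E'
from kin import *
def rows(poses,P0,T0,hand=0):
    out=[]
    for P,T in poses:
        d=T0.T@(P-P0)/10;v=R.from_matrix(T0.T@T).as_rotvec()
        out.append(" ".join(["%g"%hand]+["%.2f"%x for x in d]+["%.3f"%x for x in v]))
    return ";".join(out)
E
python3 - <<'E'
from plan import *
s=sense();q=s["joints"];P0=s["eef_pos"];T0=rot(s["ee_rot"]);print(s["time_s"],q,P0)
print(np.degrees(np.arctan2(T0[2,0],np.hypot(T0[0,0],T0[1,0]))),np.arctan2(T0[1,0],T0[0,0]))
T=tgt(80,.32);P=np.array([570.4,163.7,90])-T@np.array([-92,0,8.9]);r=ik(P,T,[-.08,.43,2.24,2.66,.97,-1.35]);print(r.x,r.cost,P)
poses=[fk(q+(r.x-q)*min(1,k/17)) for k in range(1,21)]
poses=[(p+P0-fk(q)[0]*1,t) for p,t in poses]
pr=[P0]+[p for p,_ in poses];tr=[T0]+[t for _,t in poses]
print("max step",max(np.linalg.norm(b-a) for a,b in zip(pr,pr[1:])),"deg",max(np.degrees(R.from_matrix(a.T@b).magnitude()) for a,b in zip(tr,tr[1:])))
print("minz end",min((p+t@np.array([-92,0,8.9]))[2] for p,t in poses))
print(rows(poses,P0,T0))
E
```

```text
13.2 [0.0913037  0.32672996 1.54237156 0.03913647 0.79932745 1.59170918] [613.31058277 180.22116629 232.91447501]
27.0207256306017 0.037207241436520606
[-0.07974348  0.427847    2.24011466  2.65705081  0.96634602 -1.35334682] 2.593509355399625e-30 [577.2447879  165.96829019 182.14778206]
max step 34.55182437168747 deg 8.048469882691023
minz end 90.26268396937894
0 -2.47 -2.08 1.23 0.106 -0.049 -0.053;0 -4.58 -4.19 2.07 0.216 -0.076 -0.101;0 -6.31 -6.25 2.56 0.326 -0.083 -0.143;0 -7.61 -8.19 2.77 0.432 -0.068 -0.178;0 -8.49 -9.93 2.75 0.531 -0.033 -0.206;0 -8.96 -11.40 2.57 0.619 0.022 -0.227;0 -9.05 -12.53 2.30 0.691 0.094 -0.241;0 -8.81 -13.27 1.98 0.745 0.180 -0.248;0 -8.30 -13.56 1.69 0.778 0.277 -0.249;0 -7.60 -13.38 1.45 0.787 0.381 -0.245;0 -6.81 -12.70 1.31 0.771 0.488 -0.238;0 -6.02 -11.51 1.29 0.730 0.592 -0.229;0 -5.33 -9.82 1.39 0.663 0.688 -0.219;0 -4.85 -7.67 1.62 0.572 0.773 -0.209;0 -4.66 -5.09 1.95 0.461 0.841 -0.202;0 -4.86 -2.14 2.36 0.331 0.888 -0.198;0 -5.52 1.10 2.80 0.187 0.913 -0.198;0 -5.52 1.10 2.80 0.187 0.913 -0.198;0 -5.52 1.10 2.80 0.187 0.913 -0.198;0 -5.52 1.10 2.80 0.187 0.913 -0.198
```

Call:
step_arm(commands="0 -2.5 -2.1 1.2 0.106 -0.049 -0.053;0 -4.6 -4.2 2.1 0.216 -0.076 -0.101;0 -6.3 -6.2 2.6 0.326 -0.083 -0.143;0 -7.6 -8.2 2.8 0.432 -0.068 -0.178;0 -8.5 -9.9 2.8 0.531 -0.033 -0.206;0 -9 -11.4 2.6 0.619 0.022 -0.227;0 -9 -12.5 2.3 0.691 0.094 -0.241;0 -8.8 -13.3 2 0.745 0.18 -0.248;0 -8.3 -13.6 1.7 0.778 0.277 -0.249;0 -7.6 -13.4 1.5 0.787 0.381 -0.245;0 -6.8 -12.7 1.3 0.771 0.488 -0.238;0 -6 -11.5 1.3 0.73 0.592 -0.229;0 -5.3 -9.8 1.4 0.663 0.688 -0.219;0 -4.9 -7.7 1.6 0.572 0.773 -0.209;0 -4.7 -5.1 2 0.461 0.841 -0.202;0 -4.9 -2.1 2.4 0.331 0.888 -0.198;0 -5.5 1.1 2.8 0.187 0.913 -0.198;0 -5.5 1.1 2.8 0.187 0.913 -0.198;0 -5.5 1.1 2.8 0.187 0.913 -0.198;0 -5.5 1.1 2.8 0.187 0.913 -0.198")

```text
time_s: 14.87
eef_pos: [576.8, 168.2, 180.9]
ee_rot: [-0.098, 0.755, 0.122, 0.637]
force: [0.4, 0.3, -0.5]
grip_width: 0.05
grip_force: 108.6
```

```bash
python3 - <<'E'
from plan import *
s=sense();q=s["joints"];P0=s["eef_pos"];T0=rot(s["ee_rot"]);print(s["time_s"],q,s["grip_width"],s["grip_force"])
print(P0);print(np.round(T0,3))
e=P0+T0@np.array([-92,0,8.9]);print("end",e)
E
```

```text
14.8667 [-0.08006514  0.43716481  2.24752159  2.67133088  0.98294088 -1.37318331] 0.04981015389110712 108.64857869921252
[576.81590074 168.17402843 180.93799694]
[[ 0.16   0.309  0.938]
 [ 0.059 -0.951  0.303]
 [ 0.985  0.007 -0.17 ]]
end [570.43064323 165.46471344  88.76914049]
```

```bash
cat > pen.py <<'E'
from h import *
def penpix(c,img,m,A,B,rad=10,ext=15):
    a,b=proj(c,A,m),proj(c,B,m);L=np.hypot(*(b-a));u=(b-a)/L;v=np.array([-u[1],u[0]])
    hsv=cv2.cvtColor(img,cv2.COLOR_RGB2HSV)
    k=(cv2.inRange(hsv,(0,110,30),(7,255,255))|cv2.inRange(hsv,(170,110,30),(180,255,255)))
    ys,xs=np.nonzero(k);d=np.c_[xs,ys]-a;t=d@u;s=d@v
    ok=(np.abs(s)<rad)&(t>-ext)&(t<L*.75)
    t,s=t[ok],s[ok]
    # mid lateral offset near the end and further up
    n=t<L*.2;f=t>=L*.35
    print(c,"L",round(L,1),"tmin",np.round(np.sort(t)[:4],1),"lat near",np.round([np.mean(s[n]),np.ptp(s[n])],1) if n.any() else None,"lat far",np.round(np.mean(s[f]),1) if f.any() else None,n.sum(),"px/mm",round(L/132,3),"v",np.round(v,2),"end",np.round(a,1))
E
python3 - <<'E'
from pen import *
s=sense();P=s["eef_pos"];T=rot(s["ee_rot"])
for c in("scene","side","wrist"):
    m=camera_model(c);img=capture(c)
    penpix(c,img,m,P+T@[-92,0,4.4],P+T@[40,0,4.4])
print(sense()["eef_pos"],np.round(sense()["force"],2))
from flags import blobs
for c in("scene","side"):print(c,blobs(c,capture(c),camera_model(c),[585.6,152.9],48,25))
E
```

```text
scene L 43.7 tmin [0.3 1.2 1.5 1.8] lat near [ 1.9 13.7] lat far -0.2 27 px/mm 0.331 v [ 0.94 -0.34] end [205.6 211.1]
side L 36.0 tmin [0.  1.  1.2 2. ] lat near [-1.6  3. ] lat far -1.7 19 px/mm 0.272 v [0.99 0.15] end [270.6 170.3]
wrist L 201.8 tmin [26. 26. 26. 26.] lat near [ 0.9 14. ] lat far 0.8 208 px/mm 1.529 v [1. 0.] end [256.8 373. ]
[576.86176688 168.43268441 181.20554548] [-0.22 -0.29  0.45]
scene [('b', np.int32(48), [209.1, 222.5]), ('o', np.int32(6), [199.5, 208.3]), ('o', np.int32(18), [197.7, 212.8])]
side [('b', np.int32(25), [270.2, 181.4]), ('o', np.int32(12), [285.1, 181.8])]
```

```bash
cat >> pen.py <<'E'
def profile(c,img,m,A,B,f0=0.02,f1=.55):
    a,b=proj(c,A,m),proj(c,B,m);L=np.hypot(*(b-a));u=(b-a)/L;v=np.array([-u[1],u[0]])
    I=img.astype(np.float32);red=I[:,:,0]-(I[:,:,1]+I[:,:,2])/2
    S=np.arange(-8,8.01,.5);t=np.linspace(f0,f1,60)*L
    G=a+t[:,None,None]*u+S[None,:,None]*v
    p=cv2.remap(red,G[:,:,0].astype(np.float32),G[:,:,1].astype(np.float32),cv2.INTER_LINEAR)
    q=np.median(p,0);w=np.clip(q-np.median(q)-.25*(q.max()-np.median(q)),0,None)
    w[np.abs(S-S[q.argmax()])>3.5]=0
    t2=np.linspace(-.15,.2,36)*L;G=a+t2[:,None]*u+(w@S/w.sum())*v
    e=cv2.remap(red,G[:,0].astype(np.float32)[:,None],G[:,1].astype(np.float32)[:,None],cv2.INTER_LINEAR)[:,0]
    print(c,"lat px",round(w@S/w.sum(),2),"v",np.round(v,2),"L",round(L,1));print("  across",np.round(q[::2]).astype(int).tolist());print("  along",np.round(e[::2]).astype(int).tolist(),"t",np.round(t2[[0,-1]],1))
    return w@S/w.sum(),v
E
python3 - <<'E'
from pen import *
s=sense();P=s["eef_pos"];T=rot(s["ee_rot"]);M={};o=[];J=[]
for c in("scene","side","wrist"):
    m=camera_model(c);img=capture(c)
    l,v=profile(c,img,m,P+T@[-92,0,4.4],P+T@[40,0,4.4],*((.02,.55) if c!="wrist" else (.15,.4)))
    for d in(np.array([0,0,1.]),np.array([0,1.,0])):
        print("   px per mm of tool z / y:",round(float(v@(proj(c,P+T@([-70,0,4.4]+d),m)-proj(c,P+T@[-70,0,4.4],m))),3))
E
```

```text
scene lat px 2.85 v [ 0.94 -0.34] L 43.8
  across [-8, -8, -7, -8, -7, -8, -8, -9, -12, 16, 60, 66, 52, 1, -11, -9, -8]
  along [-48, -3, 3, 6, 7, 2, 19, 43, 62, 68, 66, 66, 66, 66, 65, 64, 66, 68] t [-6.6  8.8]
   px per mm of tool z / y: -0.35
   px per mm of tool z / y: 0.191
side lat px -1.66 v [0.99 0.16] L 36.0
  across [0, 1, 1, 1, 5, 27, 55, 47, 18, 2, 1, 0, -1, -1, -1, -1, -2]
  along [-4, -4, -3, -3, -2, 0, 6, 22, 38, 51, 57, 59, 59, 60, 59, 58, 58, 61] t [-5.4  7.2]
   px per mm of tool z / y: 0.211
   px per mm of tool z / y: 0.179
wrist lat px 1.13 v [ 1. -0.] L 201.8
  across [2, 11, 33, 45, 49, 53, 54, 55, 55, 56, 56, 55, 54, 53, 50, 46, 36]
  along [0, 0, 0, 0, 0, -1, -3, -1, -1, 0, -2, -1, 0, -2, 56, 57, 57, 57] t [-30.3  40.4]
   px per mm of tool z / y: 0.006
   px per mm of tool z / y: 1.636
```

```bash
cat > where.py <<'E'
from h import *
import sys
F=np.array([-92.5,.3,-4.2]);U=np.array([585.6,152.9]);YAW=.32
def unit(x,y):
    c,s=np.cos(YAW),np.sin(YAW);return np.array([U[0]+c*x-s*y,U[1]+s*x+c*y])
def report(x,y,z):
    s=sense();P=s["eef_pos"];T=rot(s["ee_rot"]);f=P+T@F;low=P+T@(F+[0,0,4.7])
    g=np.r_[unit(x,y),z];print("t",s["time_s"],"face",np.round(f,1),"low corner z",round(low[2],1),"force",np.round(s["force"],2))
    print("tool shift cm to (%g,%g,%g):"%(x,y,z),np.round(T.T@(g-f)/10,2)," down 1cm:",np.round(-T[2],3))
if __name__=="__main__": report(*map(float,sys.argv[1:4]))
E
python3 where.py -11 15 58.5
```

```text
t 15.2667 face [557.9 161.6  90.5] low corner z 89.7 force [ 0.23 -0.4   0.15]
tool shift cm to (-11,15,58.5): [-2.94  0.18  1.79]  down 1cm: [-0.985 -0.005  0.171]
```

Call:
step_arm(commands="0 0.21 0.2 1.24 0 0 0;0 0.21 0.2 1.24 0 0 0;0 -1.4 0.19 1.5 0 0 0;0 -2.5 0.18 1.7 0 0 0;0 -2.94 0.18 1.79 0 0 0;0 -2.94 0.18 1.79 0 0 0;0 -2.94 0.18 1.79 0 0 0;0 -2.94 0.18 1.79 0 0 0")

```text
time_s: 15.93
eef_pos: [589.1, 170.6, 149.5]
ee_rot: [-0.099, 0.755, 0.122, 0.637]
force: [-0.4, 0.1, 0.3]
grip_width: 0.051
grip_force: 108.6
```

```bash
python3 where.py -11 15 50; python3 - <<'E'
from pen import *
from where import F
s=sense();P=s["eef_pos"];T=rot(s["ee_rot"])
for c in("scene","side"):
    img=capture(c);profile(c,img,camera_model(c),P+T@F,P+T@(F+[132,0,0]))
E
```

```text
t 15.9333 face [570.5 163.7  59.1] low corner z 58.3 force [-0.35  0.11  0.25]
tool shift cm to (-11,15,50): [-0.89 -0.    0.15]  down 1cm: [-0.985 -0.005  0.17 ]
scene lat px -0.3 v [ 0.94 -0.34] L 42.0
  across [-7, -7, -7, -3, 3, -3, 24, 60, 64, 43, 1, 0, -2, -3, -3, -3, -3]
  along [-135, -61, -70, -40, 11, 8, 4, 24, 67, 65, 65, 66, 67, 64, 64, 61, 64, 65] t [-6.3  8.4]
side lat px 0.12 v [0.99 0.16] L 35.4
  across [-1, -1, -1, -1, -2, -2, 6, 34, 59, 43, 7, -3, -2, -2, -3, -3, -4]
  along [-39, -53, -53, -36, -11, 2, 7, 10, 17, 27, 38, 43, 46, 49, 48, 48, 50, 53] t [-5.3  7.1]
```

Pen model now matches the pictures. Feeling downwards.

Call:
step_arm(commands="0 -0.2 0 0.035 0 0 0;0 -0.4 0 0.07 0 0 0;0 -0.6 0 0.1 0 0 0;0 -0.7 0 0.12 0 0 0;0 -0.7 0 0.12 0 0 0")

```text
time_s: 16.45
eef_pos: [589.0, 170.6, 141.2]
ee_rot: [-0.099, 0.756, 0.122, 0.636]
force: [-0.5, 0.2, 0.6]
grip_width: 0.056
grip_force: 108.6
```

Call:
step_arm(commands="0 -0.1 0 0.017 0 0 0;0 -0.2 0 0.034 0 0 0;0 -0.2 0 0.034 0 0 0")

```text
time_s: 16.7
eef_pos: [589.5, 170.7, 140.6]
ee_rot: [-0.099, 0.754, 0.122, 0.637]
force: [-1.3, 0.1, 5.1]
grip_width: 0.056
grip_force: 108.8
```

```bash
cat > look.py <<'E'
from flags import *
from where import *
report(-11,15,50)
fl=lambda: [print(c,[(b[0],int(b[1]),b[2]) for b in blobs(c,capture(c),camera_model(c),[585.6,152.9],48,r)]) for c,r in(("scene",25),("side",20),("wrist",90))]
fl();print(np.round(sense()["force"],2),sense()["eef_pos"],sense()["grip_force"])
E
python3 look.py
```

```text
t 16.7 face [571.  163.8  50.1] low corner z 49.3 force [-1.25  0.07  5.06]
tool shift cm to (-11,15,50): [-0.02 -0.   -0.05]  down 1cm: [-0.986 -0.005  0.168]
scene [('b', 16, [210.5, 218.5]), ('b', 15, [207.6, 226.6]), ('o', 18, [197.7, 212.8]), ('o', 15, [194.4, 221.1])]
side [('b', 9, [267.3, 179.9]), ('b', 8, [272.5, 182.5]), ('o', 4, [278.5, 178.5]), ('o', 11, [285.0, 181.6])]
wrist []
[-1.14  0.37  4.95] [589.42999802 170.6173121  140.57288648] 108.7654280330753
```

Call:
step_arm(commands="0 0.5 0 -0.08 0 0 0;0 1.5 0 -0.25 0 0 0;0 2 0 -0.34 0 0 0;0 2 0 -0.34 0 0 0")

```text
time_s: 17.18
eef_pos: [589.2, 170.7, 161.0]
ee_rot: [-0.099, 0.755, 0.122, 0.637]
force: [0.5, -0.8, -0.0]
grip_width: 0.051
grip_force: 108.6
```

```bash
python3 look.py; python3 where.py 10 -16 66
```

```text
t 17.1833 face [570.5 163.8  70.6] low corner z 69.8 force [ 0.52 -0.8  -0.01]
tool shift cm to (-11,15,50): [-2.03 -0.01  0.34]  down 1cm: [-0.985 -0.006  0.17 ]
scene [('b', 16, [210.5, 218.5]), ('b', 15, [207.6, 226.6]), ('o', 5, [199.2, 208.4]), ('o', 18, [197.7, 212.8]), ('o', 15, [194.4, 221.1])]
side [('b', 8, [267.5, 180.0]), ('b', 8, [272.5, 182.5]), ('o', 4, [278.5, 178.5]), ('o', 11, [285.0, 181.6])]
wrist []
[ 0.09 -0.23 -0.32] [588.94425093 170.66444604 159.62790395] 108.64706306252629
t 17.3333 face [570.1 163.7  69.2] low corner z 68.4 force [ 0.09 -0.23 -0.32]
tool shift cm to (10,-16,66): [0.03 3.1  2.17]  down 1cm: [-0.985 -0.005  0.172]
```

Call:
step_arm(commands="0 0.1 1.5 1 0 0 0;0 0.03 3 2 0 0 0;0 0.03 3.1 2.17 0 0 0;0 0.03 3.1 2.17 0 0 0;0 0.03 3.1 2.17 0 0 0")

```text
time_s: 17.75
eef_pos: [618.5, 148.1, 156.1]
ee_rot: [-0.099, 0.756, 0.122, 0.636]
force: [-0.6, -0.4, 0.6]
grip_width: 0.06
grip_force: 108.6
```

```bash
python3 where.py 10 -16 54;  python3 - <<'E'
from flags import *
O=[("wrist",-1,0,(172.5,156.9)),("wrist",-1,15,(159.8,161.2)),("wrist",-1,30,(147.2,165.7)),("wrist",1,-30,(184.5,112.5)),("wrist",1,-15,(171.1,117.2)),
("scene",-1,0,(210.5,218.5)),("scene",-1,30,(207.6,226.6)),("scene",1,15,(194.4,221.1)),("scene",1,-15,(197.7,212.8)),("side",-1,30,(267.4,180)),("side",-1,0,(272.5,182.5)),("side",1,15,(278.5,178.5))]
M={c:camera_model(c) for c in("scene","side")}
# wrist model at the look pose: rebuild from tool pose then
s=sense();m=camera_model("wrist");T=rot(s["ee_rot"]);Rc=T.T@rot(m["rotation"]);ec=T.T@(np.array(m["eye"])-s["eef_pos"])
T0=np.diag([1.,-1,-1]);q=R.from_matrix(T0@Rc).as_quat()
M["wrist"]=dict(mtx=m["mtx"],eye=T0@ec+np.array([559.53,55.55,229.9]),rotation=[q[3],q[0],q[1],q[2]])
def res(p,raw=0):
    cs,sn=np.cos(p[2]),np.sin(p[2]);o=[]
    for c,x,y,px in O:
        x=x*p[4];o+=list((proj(c,[p[0]+cs*x-sn*y,p[1]+sn*x+cs*y,p[3]],M[c])-px)/(1 if raw else {"wrist":1.,"scene":.7,"side":.6}[c]))
    return np.array(o+([] if raw else [(p[4]-18.5)/.7]))
r=least_squares(res,[585,153,.32,50,18.5]);print(np.round(r.x,2),np.round(np.sqrt(np.diag(np.linalg.inv(r.jac.T@r.jac))),2));print(np.round(res(r.x,1),1))
E
```

```text
t 17.75 face [599.6 141.2  65.7] low corner z 64.9 force [-0.56 -0.38  0.56]
tool shift cm to (10,-16,54): [-1.15  0.05  0.24]  down 1cm: [-0.985 -0.005  0.172]
[5.8605e+02 1.5304e+02 3.3000e-01 4.7700e+01 1.9370e+01] [0.42 0.46 0.02 0.85 0.41]
[ 0.1 -0.3  0.1 -0.2  0.1 -0.4 -0.2  0.2 -0.1  0.2 -0.2 -0.1 -0.2 -0.2
  0.3 -0.3  0.1  0.3 -0.1 -0.2 -0.2  0.1 -0.4  0.1]
```

Call:
step_arm(commands="0 -0.4 0 0.07 0 0 0;0 -0.7 0 0.12 0 0 0;0 -0.9 0 0.15 0 0 0;0 -1.0 0 0.17 0 0 0;0 -1.1 0 0.19 0 0 0;0 -1.1 0 0.19 0 0 0")

```text
time_s: 18.25
eef_pos: [619.1, 148.0, 145.6]
ee_rot: [-0.099, 0.755, 0.122, 0.636]
force: [-0.8, 1.2, 2.3]
grip_width: 0.058
grip_force: 108.7
```

Call:
step_arm(commands="0 -0.1 0 0.017 0 0 0;0 -0.2 0 0.034 0 0 0;0 -0.2 0 0.034 0 0 0")

```text
time_s: 18.5
eef_pos: [619.1, 147.7, 143.3]
ee_rot: [-0.099, 0.756, 0.122, 0.636]
force: [0.4, 0.1, -0.2]
grip_width: 0.053
grip_force: 108.6
```

```bash
python3 look.py
```

```text
t 18.5 face [600.3 140.8  52.9] low corner z 52.1 force [ 0.42  0.14 -0.15]
tool shift cm to (-11,15,50): [-0.63 -3.11 -2.05]  down 1cm: [-0.985 -0.005  0.171]
scene [('b', 25, [210.9, 217.2]), ('b', 15, [207.6, 226.6]), ('o', 4, [198.5, 210.5]), ('o', 9, [197.8, 214.2]), ('o', 16, [194.5, 221.0])]
side [('b', 9, [267.3, 179.9]), ('b', 14, [273.4, 183.4]), ('o', 6, [279.0, 178.5]), ('o', 5, [286.2, 182.4])]
wrist []
[ 0.09 -0.16 -0.04] [619.00266309 147.6366912  143.25800744] 108.62938969396055
```

Call:
step_arm(commands="0 0.7 0 -0.12 0 0 0;0 2 0 -0.34 0 0 0;0 4 0 -0.68 0 0 0;0 4 0 -0.68 0 0 0;0 4 0 -0.68 0 0 0")

```text
time_s: 19.07
eef_pos: [619.2, 148.0, 185.4]
ee_rot: [-0.099, 0.755, 0.122, 0.637]
force: [-0.5, -0.2, -1.3]
grip_width: 0.054
grip_force: 108.6
```

```bash
python3 look.py; python3 - <<'E'
from plan import *
s=sense();q=s["joints"];P0=s["eef_pos"];T0=rot(s["ee_rot"]);print(s["time_s"],q,P0)
qf=np.array([.0913,.3267,1.5424,.0391,.7993,1.5917])
poses=[fk(q+(qf-q)*min(1,k/18)) for k in range(1,21)]
poses=[(p+P0-fk(q)[0],t) for p,t in poses]
pr=[P0]+[p for p,_ in poses];tr=[T0]+[t for _,t in poses]
print("max step",max(np.linalg.norm(b-a) for a,b in zip(pr,pr[1:])),"deg",max(np.degrees(R.from_matrix(a.T@b).magnitude()) for a,b in zip(tr,tr[1:])))
print("end z",[int((p+t@np.array([-92,0,0]))[2]) for p,t in poses],[int(p[2]) for p in pr])
print(rows(poses,P0,T0))
E
```

```text
t 19.0667 face [600.7 141.   95. ] low corner z 94.2 force [-0.53 -0.16 -1.32]
tool shift cm to (-11,15,50): [-4.78 -3.12 -1.39]  down 1cm: [-0.986 -0.006  0.169]
scene [('b', 32, [211.1, 216.6]), ('b', 16, [207.5, 226.5]), ('o', 12, [199.2, 209.4]), ('o', 16, [194.5, 221.0])]
side [('b', 8, [267.5, 180.0]), ('b', 17, [273.5, 183.4]), ('o', 5, [278.8, 178.6]), ('o', 5, [286.2, 182.4])]
wrist []
[ 0.48 -0.71  0.04] [618.93436593 148.01184744 183.38314257] 108.62896049162373
19.2167 [-0.12645678  0.47413211  2.14486549  2.59225583  0.93493108 -1.30782823] [618.93436593 148.01184744 183.38314257]
max step 31.40763461198673 deg 7.277871776221706
end z [100, 106, 111, 114, 116, 117, 118, 119, 120, 122, 125, 129, 135, 142, 151, 163, 176, 192, 192, 192] [183, 190, 196, 199, 200, 199, 197, 193, 189, 184, 181, 178, 177, 178, 182, 189, 200, 215, 234, 234, 234]
0 0.92 -2.90 0.80 0.114 -0.009 0.055;0 1.55 -5.64 1.26 0.221 -0.037 0.104;0 1.90 -8.17 1.42 0.319 -0.082 0.147;0 2.00 -10.40 1.35 0.403 -0.142 0.183;0 1.88 -12.30 1.10 0.473 -0.215 0.212;0 1.57 -13.81 0.71 0.526 -0.298 0.235;0 1.14 -14.92 0.26 0.560 -0.388 0.250;0 0.63 -15.59 -0.22 0.575 -0.482 0.259;0 0.11 -15.82 -0.67 0.569 -0.576 0.263;0 -0.35 -15.63 -1.07 0.543 -0.667 0.262;0 -0.68 -15.04 -1.37 0.498 -0.751 0.256;0 -0.83 -14.07 -1.55 0.435 -0.824 0.248;0 -0.73 -12.76 -1.61 0.356 -0.884 0.238;0 -0.32 -11.18 -1.55 0.264 -0.928 0.227;0 0.44 -9.37 -1.36 0.161 -0.955 0.217;0 1.59 -7.39 -1.08 0.050 -0.962 0.208;0 3.16 -5.32 -0.71 -0.065 -0.948 0.202;0 5.17 -3.22 -0.29 -0.180 -0.915 0.199;0 5.17 -3.22 -0.29 -0.180 -0.915 0.199;0 5.17 -3.22 -0.29 -0.180 -0.915 0.199
```

Call:
step_arm(commands="0 0.9 -2.9 0.8 0.114 -0.009 0.055;0 1.6 -5.6 1.3 0.221 -0.037 0.104;0 1.9 -8.2 1.4 0.319 -0.082 0.147;0 2 -10.4 1.4 0.403 -0.142 0.183;0 1.9 -12.3 1.1 0.473 -0.215 0.212;0 1.6 -13.8 0.7 0.526 -0.298 0.235;0 1.1 -14.9 0.3 0.56 -0.388 0.25;0 0.6 -15.6 -0.2 0.575 -0.482 0.259;0 0.1 -15.8 -0.7 0.569 -0.576 0.263;0 -0.3 -15.6 -1.1 0.543 -0.667 0.262;0 -0.7 -15 -1.4 0.498 -0.751 0.256;0 -0.8 -14.1 -1.6 0.435 -0.824 0.248;0 -0.7 -12.8 -1.6 0.356 -0.884 0.238;0 -0.3 -11.2 -1.6 0.264 -0.928 0.227;0 0.4 -9.4 -1.4 0.161 -0.955 0.217;0 1.6 -7.4 -1.1 0.05 -0.962 0.208;0 3.2 -5.3 -0.7 -0.065 -0.948 0.202;0 5.2 -3.2 -0.3 -0.18 -0.915 0.199;0 5.2 -3.2 -0.3 -0.18 -0.915 0.199;0 5.2 -3.2 -0.3 -0.18 -0.915 0.199")

```text
time_s: 20.88
eef_pos: [614.3, 181.2, 234.8]
ee_rot: [-0.031, 0.972, 0.025, 0.232]
force: [-0.5, -0.4, -0.6]
grip_width: 0.054
grip_force: 108.6
```

```bash
python3 - <<'E'
from plan import *
s=sense();q=s["joints"];P0=s["eef_pos"];T0=rot(s["ee_rot"]);print(s["time_s"],q,P0,s["grip_width"])
T=tgt(0,-.29);P=np.array([524.,-330,130]);r=ik(P,T,[-.757,.6,1.3,0,1.2,1.1]);print(r.x,r.cost)
poses=[fk(q+(r.x-q)*min(1,k/18)) for k in range(1,21)]
poses=[(p+(P0-fk(q)[0])*(1-min(1,k/18)),t) for k,(p,t) in enumerate(poses,1)]
pr=[P0]+[p for p,_ in poses];tr=[T0]+[t for _,t in poses]
print("max step",max(np.linalg.norm(b-a) for a,b in zip(pr,pr[1:])),"deg",max(np.degrees(R.from_matrix(a.T@b).magnitude()) for a,b in zip(tr,tr[1:])))
print([(p.astype(int).tolist(),(p+t@np.array([-92,0,0])).astype(int).tolist()) for p,t in poses])
print(rows(poses,P0,T0))
E
```

```text
20.8833 [0.09184695 0.32799798 1.53535054 0.041744   0.80611025 1.58870422] [614.33425722 181.19355048 234.75671395] 0.05381811505683613
[-7.45528471e-01  6.04164748e-01  1.31964726e+00 -1.44076462e-17
  1.21778065e+00  1.11526786e+00] 1.5907811007043544e-30
max step 30.82605049029342 deg 2.0574968529980384
[([621, 151, 228], [538, 149, 188]), ([627, 122, 221], [543, 121, 184]), ([632, 92, 215], [547, 93, 180]), ([634, 62, 209], [549, 64, 176]), ([636, 32, 203], [549, 36, 172]), ([636, 2, 196], [548, 7, 168]), ([634, -27, 190], [546, -20, 164]), ([631, -57, 184], [543, -48, 161]), ([626, -86, 179], [538, -76, 157]), ([620, -115, 173], [531, -104, 154]), ([613, -144, 167], [524, -131, 150]), ([604, -173, 161], [515, -157, 147]), ([594, -201, 156], [504, -183, 144]), ([582, -228, 150], [493, -209, 141]), ([569, -254, 145], [480, -233, 138]), ([555, -280, 140], [466, -257, 135]), ([540, -305, 135], [451, -281, 132]), ([524, -329, 130], [435, -303, 130]), ([524, -329, 130], [435, -303, 130]), ([524, -329, 130], [435, -303, 130])]
0 0.26 2.99 0.70 -0.022 -0.024 0.014;0 0.40 6.00 1.32 -0.043 -0.049 0.028;0 0.40 9.03 1.87 -0.062 -0.075 0.043;0 0.27 12.07 2.35 -0.080 -0.101 0.059;0 0.00 15.10 2.74 -0.095 -0.127 0.075;0 -0.39 18.12 3.07 -0.109 -0.154 0.092;0 -0.91 21.13 3.32 -0.120 -0.180 0.110;0 -1.56 24.11 3.50 -0.130 -0.207 0.128;0 -2.34 27.05 3.60 -0.139 -0.234 0.146;0 -3.24 29.96 3.64 -0.145 -0.261 0.165;0 -4.27 32.81 3.61 -0.149 -0.287 0.185;0 -5.41 35.61 3.50 -0.152 -0.313 0.205;0 -6.67 38.35 3.34 -0.153 -0.339 0.226;0 -8.04 41.02 3.11 -0.152 -0.364 0.247;0 -9.53 43.61 2.81 -0.149 -0.389 0.268;0 -11.11 46.13 2.46 -0.144 -0.413 0.290;0 -12.80 48.55 2.05 -0.138 -0.436 0.313;0 -14.59 50.88 1.59 -0.130 -0.458 0.336;0 -14.59 50.88 1.59 -0.130 -0.458 0.336;0 -14.59 50.88 1.59 -0.130 -0.458 0.336
```

Call:
step_arm(commands="0 -2.3 10 -0.9 -0.03 -0.09 0.07;0 -4.6 20 -1.8 -0.05 -0.18 0.13;0 -6.8 30 -2.7 -0.08 -0.27 0.2;0 -9.1 40 -3.6 -0.1 -0.36 0.27;0 -11.4 50.8 -4.6 -0.13 -0.458 0.336;0 -11.4 50.8 -4.6 -0.13 -0.458 0.336;0 -11.4 50.8 -4.6 -0.13 -0.458 0.336;0 -11.4 50.8 -4.6 -0.13 -0.458 0.336;0 -11.4 50.8 -4.6 -0.13 -0.458 0.336;0 -11.4 50.8 -4.6 -0.13 -0.458 0.336;0 -11.4 50.8 -4.6 -0.13 -0.458 0.336;0 -11.4 50.8 -4.6 -0.13 -0.458 0.336;0 -11.4 50.8 -4.6 -0.13 -0.458 0.336;0 -11.4 50.8 -4.6 -0.13 -0.458 0.336;0 -11.4 50.8 -4.6 -0.13 -0.458 0.336;0 -11.4 50.8 -4.6 -0.13 -0.458 0.336;0 -11.4 50.8 -4.6 -0.13 -0.458 0.336;0 -11.4 50.8 -4.6 -0.13 -0.458 0.336")

```text
time_s: 22.38
eef_pos: [524.0, -331.6, 200.8]
ee_rot: [-0.0, 0.989, -0.145, 0.001]
force: [0.5, -0.4, -1.2]
grip_width: 0.056
grip_force: 108.6
```

```bash
python3 - <<'E'
from plan import *
s=sense();q=s["joints"];P0=s["eef_pos"];T0=rot(s["ee_rot"]);print(s["time_s"],q,P0,s["grip_width"],np.round(T0,3).tolist())
for z in(20,1): print(rows([(np.array([524.1,-335.6,z]),tgt(0,-.29))],P0,T0))
from pen import *
for c in("side","scene"):
    profile(c,capture(c),camera_model(c),P0+T0@[-92.5,0,-4.2],P0+T0@[40,0,-4.2],.02,.5)
E
```

```text
22.3833 [-0.75348858  0.54349312  1.22855904  0.00151234  1.36811164  1.10767326] [ 523.99387252 -331.58480703  200.78528147] 0.05647715859222131 [[0.958, -0.287, 0.002], [-0.287, -0.958, 0.0], [0.002, -0.001, -1.0]]
0 0.09 0.39 18.08 -0.001 -0.002 -0.001
0 0.09 0.40 19.98 -0.001 -0.002 -0.001
side lat px -0.03 v [0.01 1.  ] L 53.2
  across [-3, -3, -4, -4, -4, -1, 19, 59, 81, 59, 17, -2, -4, -4, -4, -4, -4]
  along [-4, -4, -4, -5, -4, -4, -4, -1, 8, 28, 47, 65, 75, 78, 80, 80, 81, 81] t [-8.  10.6]
scene lat px 0.08 v [ 0.37 -0.93] L 35.3
  across [-8, -8, -7, -8, -8, -11, -3, 45, 76, 61, -6, -11, -8, -8, -8, -8, -7]
  along [13, 13, 15, 3, -3, 0, 0, 12, 33, 43, 54, 80, 74, 80, 78, 75, 74, 74] t [-5.3  7.1]
```

Call:
step_arm(commands="0 0.09 0.3 4 0 0 0;0 0.09 0.4 8 0 0 0;0 0.09 0.4 12 0 0 0;0 0.09 0.4 15.5 0 0 0;0 0.09 0.4 18 0 0 0;0 0.09 0.4 19 0 0 0;0 0.09 0.4 19.6 0 0 0;0 0.09 0.4 19.9 0 0 0;0 0.09 0.4 19.95 0 0 0;0 0.09 0.4 19.95 0 0 0")

```text
time_s: 23.32
eef_pos: [524.4, -337.8, 2.9]
ee_rot: [0.001, 0.989, -0.146, 0.002]
force: [-0.2, 0.2, 1.7]
grip_width: 0.057
grip_force: 108.6
```

Call:
step_arm(commands="0.1 0 0 0 0 0 0;0.2 0 0 0 0 0 0;0.3 0 0 0 0 0 0;0.3 0 0 0 0 0 0;0.3 0 0 0 0 0 0;0.3 0 0 -0.5 0 0 0;0.4 0 0 -2 0 0 0;0.5 0 0 -5 0 0 0;0.5 0 0 -9 0 0 0;0.5 0 0 -13 0 0 0;0.5 0 0 -16 0 0 0;0.5 0 0 -18 0 0 0;0.5 0 0 -18 0 0 0;0.5 0 0 -18 0 0 0;0.5 0 0 -18 0 0 0")

```text
time_s: 24.57
eef_pos: [522.9, -336.7, 180.4]
ee_rot: [-0.0, 0.989, -0.146, 0.0]
force: [0.7, -0.0, -0.6]
grip_width: 0.504
grip_force: 0.0
```

```bash
python3 look.py; python3 - <<'E'
from h import *
print(sense()["eef_pos"],sense()["dq"].max())
w=capture("wrist");penfit("wrist");b=capture("side");penfit("side");a=capture("scene")
for c in("scene","side"):
    for l in("bell","red_spool","terminal"):
        for d in spot_point(c,l)[:1]: print(c,l,np.round(ray(c,d["xy"],0)))
u=[int(v) for v in proj("scene",[585,153,48])]
cr=cv2.resize(a[u[1]-30:u[1]+30,u[0]-40:u[0]+40],(400,300),interpolation=cv2.INTER_CUBIC)
save(np.hstack([cr,cv2.resize(w,(400,300))]),"w7")
E
```

```text
t 24.5667 face [ 434.3 -310.3  184.6] low corner z 179.9 force [ 0.73 -0.03 -0.64]
tool shift cm to (-11,15,50): [ -0.66 -49.31  13.47]  down 1cm: [-0.001  0.     1.   ]
scene [('b', 33, [211.2, 216.5]), ('b', 15, [207.6, 226.6]), ('o', 11, [199.3, 209.4]), ('o', 16, [194.5, 221.0])]
side [('b', 9, [267.3, 179.9]), ('b', 17, [273.5, 183.4]), ('o', 5, [278.8, 178.6]), ('o', 6, [286.0, 182.5])]
wrist []
[ 0.22 -0.77  0.29] [ 522.96721949 -336.74147549  180.05130509] 0.0
[ 522.96721949 -336.74147549  180.05130509] 0.0005981811440069462
wrist 0.92 [260. 183.   9. 112.] mid [ 500.  -330.9] len 131 wid 11.0 yaw -16.7
wrist 0.43 [149. 323.  17.  66.] mid [ 365.1 -144.1] len 106 wid 17.9 yaw -20.5
side 0.54 [239. 200.  14.  12.] mid [434.8 140.8] len 103 wid 11.0 yaw 51.2
side 0.5 [308. 276.  42.   4.] mid [ 503.1 -333.8] len 111 wid 5.6 yaw -15.6
scene bell [ 378. -162.    0.]
scene red_spool [383. -14.   0.]
scene terminal [586. 368.   0.]
side bell [ 372. -163.    0.]
side red_spool [374. -20.   0.]
side terminal [580. 352.   0.]
```

View pics/w7.png

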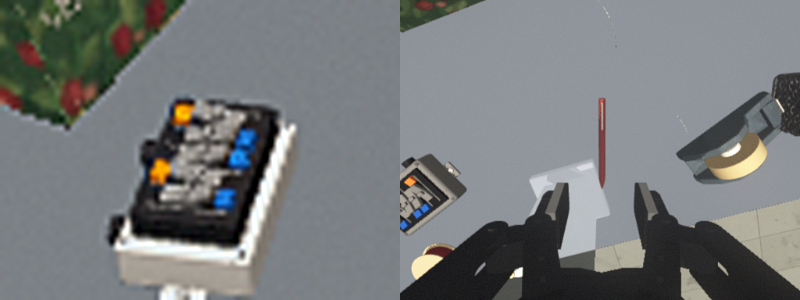

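The left crop shows the white unit reading blue (225,198), orange (160,170), blue and blue (242,150), orange (183,112), which matches the grey unit. The right crop shows the pen lying flat on the counter at (602,140), clear of the gripper.

```bash
python3 -c "
from rig import *
print(finish_job())"
```

```text
the job is handed in; nothing more can be done
None
```

The job is handed in: the white unit now shows blue, orange, blue, blue, orange like the grey one (rockers 2 and 4 tipped with the pen, highest press reading about 5 N), and the red pen lies flat on the counter near where it started.

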